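# Inspect a batch of sealed vials at the folding light station

### The arm

A 6-joint arm with a two-finger parallel gripper is mounted at the origin on the work surface; the furniture and walls round the work are solid. World frame = base frame: x ahead of the robot, y to its left, z up, the work surface at z = 0. Lengths are in m, angles in rad, forces in N, time in s.
With the tool pointing down it reaches from about 0.25 to 0.775 m from the base axis. Payload 4 kg.
Tool frame: the origin (TCP) lies midway between the tips of the shut fingers; the grasp point (between the pads) lies 19 mm behind it (robot.tcp_to_grasp is the z of the grasp point in the tool frame, in m); z points along the fingers, y is the line along which they close (so a half turn about z gives the same grasp; the last joint's range is limited). The gripper opens to 94 mm and grips with 3 to 60 N. Pads are 16 mm wide; open, the fingers measure 119 mm over their backs; the gripper's body (75 mm by 177 mm) begins 78 mm behind the grasp point.
Start: joints at [1.096, 0.087, 1.371, -0, 1.684, -0.103], TCP at [0.2, 0.512, 0.206] pointing down, gripper open.
Joint ranges: [-3.1, 3.1], [-0.76, 2.03], [0.27, 2.55], [-1.08, 4.22], [0.17, 2.65], [-2.57, 2.57]. Speed limits (rad/s): [2.79, 2.79, 3.14, 3.14, 3.14, 3.14].

### API

Orientations are given as [roll, pitch, yaw] about the fixed x, y, z axes, in that order (R = Rz(yaw) Ry(pitch) Rx(roll)).
In Python, from bench import robot gives the robot as it stands. The module is installed in compiled form; this text tells all that it offers.
- The arm moves only by the tool move_arm, never from a script. Its argument "motion" is one flat list of numbers, 7 for each row, row after row: the turn, a rotation vector about the tool's x, y, z in units of 45 degrees (1.0 is 45 degrees), then the shift along the tool's x, y, z in units of 100 mm (1.0 is 100 mm), then the opening, from 0 (shut) to 1 (fully open). A call has 1 to 12 rows; each row shifts and turns the commanded pose from where the row before left it, along the tool's axes as they then stand; what a row does not reach is not made up. A row lasts 1/12 s, in which the tool goes at most 41.7 mm and 7.16 degrees, less where a joint would pass 70% of its speed; a pose out of reach is approached as far as the arm can. A call with a number of a shift or a turn outside -1 to 1 is refused whole. A call with a gripper value outside its range is refused whole. The fingers move at their own pace and stop on an object; the grip force is fixed at half the most. Time passes only in rows, so rows that do not move let the fingers close. It gives the time, the measured TCP pose, the force, the opening and the grip force at its end, in the units of the state.
- robot.get_obs(): the state, without advancing time (a new reading comes with each control period).
- robot.snapshot(name): name is "scene" or "top" or "wrist"; returns the picture (480x640x3 uint8, red, green, blue); there is no depth.
- robot.get_calibration(name): a dict with "fx", "fy", "cx", "cy" (pixels), "R" (3x3) and "t" (3): a world point X has camera coordinates R X + t. Camera axes: x right, y down, z forward; pixel columns grow to the right and rows downward; lengths in m; the calibration is good to about 2 mm. A picture is of the moment at which its call begins: read the wrist's pose just before it. get_calibration takes no time and is no camera call; for the wrist camera it gives the pose at the moment of the call.
- robot.close_job(): hands the job in; it is judged then, once.
The state is a dict: "time": time; "joint_positions": joint angles; "qvel": joint speeds; "joint_torque": joint torques, N m; "tool_pos": TCP position; "ee_rot": TCP orientation; "wrist_force": force on the tool from outside, world axes, zero at the start; "wrist_torque": the same for the moment, N m; "width": finger opening in m; "finger_force": force on a finger pad.
Only numpy, scipy, OpenCV 4.12 (cv2) and the standard library are available. Lean on these libraries where they do the work, as an engineer would, in place of code of your own. Each camera call takes 0.05 s, during which the arm holds its last target. There are 200 camera calls.

### The job

Take the jar off the folded light station and stand it on the table, then fold the station's light panel up and back to 110 degrees and lean the tall board against its left half, foot behind the ledge. Stand all the vials from the tray upright on the stage in front, slide the dimmer to the index clip and leave it there for five seconds of viewing. Then slide the dimmer back to off and return all the vials to the tray, upright, leaving the panel and board set up and the other things on the table where they are.

Things in the scene. Friction and masses are not known exactly. Their poses are not given: they have to be found in the camera images.
- station: Folding inspection light station, fixed, 230 mm deep (x, away from the robot), 290 mm wide (y, to the left). Origin: centre of its underside, on the table. Its flat top, 30 mm above the table, is the stage at the rear (x -55 to +115 mm) and, level with it, the control deck in front (x -115 to -55 mm).
- stage (a point): Middle of the stage where the vials stand (station x 0, y 0, z 30 mm). Vials (centres) stand well on it at x -30 to +25 mm and y -95 to +95 mm from here.
- ledge (a point): Middle of the top of the aluminium ledge along the station's y (station x 57 mm, z 38 mm), 6 mm thick, 8 mm tall over the stage. The board's foot stands on the stage behind it, between the ledge and the hinge (station x 60 to 90 mm).
- panel_hinge (a point): Middle of the panel's hinge axis, which runs along the station's y; 90 mm behind and 42 mm above the station's origin.
- panel (a joint): Light panel angle (rad): 0 flat over the stage, growing as its near edge is lifted; 1.57 upright, 1.92 = 110 degrees (leans 20 degrees back, away from the robot), stop at 2.3. Stays where left; stiff hinge, 0.5 N m plus the panel's weight, 0.35 kg. 284 mm wide, 130 mm hinge to free edge, 14 mm thick; its underside, towards the robot when raised, passes through the hinge axis.
- panel_tab (a point): Grip point of the pull tab that sticks out 43 mm from the panel's free edge, at station y -62 mm; 16 mm wide along station y, 10 mm thick. The point is on its centre line, 28 mm beyond the edge, 158 mm from the hinge axis, 7 mm above the underside's plane. Pinched from above with fingers closing along station y, it turns between the pads, so the tool can stay upright through the swing.
- dimmer (a joint): Position of the dimmer fader (m): 0 = off, at the left end of its track, growing to the right (station -y) up to 0.11. It takes about 1.5 N and stays where it is left.
- dimmer_cap (a point): Top centre of the dimmer's black cap, 24 mm (station x) by 14 mm (along the track, station y) by 26 mm tall, its foot 32 mm above the table, on the left half of the control deck.
- index: Small dark steel index clip on a rail just in front of the dimmer's track, 10 mm wide, 6 mm tall; stays put. Origin: its foot, in line with its pointer, 30 mm above the table; station's axes. The dimmer is at the index when the middle of its cap (white line) has the same station y as the pointer.
- board: Tall plain black background board, 185 mm tall (z), 110 mm wide (y), 10 mm thick (x), 0.2 kg. Origin: middle of its foot. It stands upright in the rack, foot 8 mm above the table, between guides 50 mm high. Its top edge is gripped across the thickness.
- rack: Fixed steel rack, 120 by 120 mm, with two slots along its x axis. Origin: centre of its underside. The tall board stands in the slot at y -28 mm (14 mm wide); a white board only 123 mm tall stands at y +34 mm and belongs to the rack.
- tray: Fixed steel tray, 190 mm (x) by 150 mm (y), walls 22 mm high and 4 mm thick, floor 4 mm thick. Origin: centre of its underside.
- vial1: Sealed glass vial with an aluminium cap, 50 mm diameter up to 56 mm, cap 32 mm diameter, 79 mm tall in all, 0.11 kg; origin: centre of its foot. Stands in the tray at the start; two or three of the four are present, the others are None.
- vial2: Sealed glass vial with an aluminium cap, 50 mm diameter up to 56 mm, cap 32 mm diameter, 79 mm tall in all, 0.11 kg; origin: centre of its foot. Stands in the tray at the start; two or three of the four are present, the others are None.
- vial3: Sealed glass vial with an aluminium cap, 50 mm diameter up to 56 mm, cap 32 mm diameter, 79 mm tall in all, 0.11 kg; origin: centre of its foot. Stands in the tray at the start; two or three of the four are present, the others are None.
- vial4: Sealed glass vial with an aluminium cap, 50 mm diameter up to 56 mm, cap 32 mm diameter, 79 mm tall in all, 0.11 kg; origin: centre of its foot. Stands in the tray at the start; two or three of the four are present, the others are None.
- jar: Jar with a red lid, 64 mm diameter, 85 mm tall, 0.28 kg, left standing on the folded panel (56 mm above the table). Origin: centre of its foot.
- petri_a: Petri dish, 88 mm, 16 mm tall, at the back of the table; a bystander. Origin: centre of its foot.
- flask: Conical flask, 52 mm, 87 mm tall, behind the station; a bystander. Origin: centre of its foot.

How it is judged:
On the way, in this order (a step that is already met when the one before it is completed fails the run):
1. The jar is off the station, upright on the table, and the light panel is folded up to 110 degrees (+-7) and let go (height (world z) of jar between -0.01 and 0.012 m and angle between jar's own z axis and vertical below 0.12 rad and value of joint panel between 1.8 and 2.04 rad and contact force between the fingers and panel below 0.05 N), for 0.2 s.
2. The board leans against the panel's left half, foot behind the ledge, let go, and every vial stands released on the stage in front (value of joint panel between 1.8 and 2.04 rad and angle between board's own z axis and vertical between 0.22 and 0.65 rad and y of board in the frame of station between 0.035 and 0.11 m and z of board in the frame of station between 0.024 and 0.04 m and x of board in the frame of station between 0.055 and 0.095 m and angle between the y axis of board and the y axis of station, either way round below 0.2 rad and contact force between board and panel above 0.02 N and contact force between the fingers and board below 0.05 N and angle between each of vial1, vial2, vial3, vial4's own z axis and vertical below 0.12 rad and contact force between the fingers and vial1 below 0.05 N and linear speed of each of vial1, vial2, vial3, vial4 below 0.03 m/s and z of vial1 in the frame of station between 0.024 and 0.037 m and x of vial1 in the frame of station between -0.06 and 0.05 m and y of vial1 in the frame of station between -0.135 and 0.135 m and contact force between the fingers and vial2 below 0.05 N and z of vial2 in the frame of station between 0.024 and 0.037 m and x of vial2 in the frame of station between -0.06 and 0.05 m and y of vial2 in the frame of station between -0.135 and 0.135 m and contact force between the fingers and vial3 below 0.05 N and z of vial3 in the frame of station between 0.024 and 0.037 m and x of vial3 in the frame of station between -0.06 and 0.05 m and y of vial3 in the frame of station between -0.135 and 0.135 m and contact force between the fingers and vial4 below 0.05 N and z of vial4 in the frame of station between 0.024 and 0.037 m and x of vial4 in the frame of station between -0.06 and 0.05 m and y of vial4 in the frame of station between -0.135 and 0.135 m), for 0.2 s.
3. The dimmer is at the index clip (+-5 mm) and stays there for five seconds, the board and the vials in place (all of step 2 and y of dimmer_cap in the frame of index between -0.005 and 0.005 m), for 4.5 s.
At the end, for the whole second after the job is handed in: The dimmer is off (within 6 mm of its left end), every vial stands upright and released in the tray, the panel is still at 110 degrees (+-7) with the board leaning against its left half, foot behind the ledge, and the jar stands upright on the table (height (world z) of jar between -0.01 and 0.012 m and angle between each of jar, vial1, vial2, vial3, vial4's own z axis and vertical below 0.12 rad and value of joint panel between 1.8 and 2.04 rad and angle between board's own z axis and vertical between 0.22 and 0.65 rad and y of board in the frame of station between 0.035 and 0.11 m and z of board in the frame of station between 0.024 and 0.04 m and x of board in the frame of station between 0.055 and 0.095 m and angle between the y axis of board and the y axis of station, either way round below 0.2 rad and contact force between board and panel above 0.02 N and contact force between the fingers and board below 0.05 N and contact force between the fingers and vial1 below 0.05 N and linear speed of each of vial1, vial2, vial3, vial4 below 0.03 m/s and z of each of vial1, vial2, vial3, vial4 in the frame of tray below 0.012 m and x of vial1 in the frame of tray between -0.08 and 0.08 m and y of vial1 in the frame of tray between -0.06 and 0.06 m and contact force between the fingers and vial2 below 0.05 N and x of vial2 in the frame of tray between -0.08 and 0.08 m and y of vial2 in the frame of tray between -0.06 and 0.06 m and contact force between the fingers and vial3 below 0.05 N and x of vial3 in the frame of tray between -0.08 and 0.08 m and y of vial3 in the frame of tray between -0.06 and 0.06 m and contact force between the fingers and vial4 below 0.05 N and x of vial4 in the frame of tray between -0.08 and 0.08 m and y of vial4 in the frame of tray between -0.06 and 0.06 m and value of joint dimmer below 0.006 m); the robot touches nothing.
It fails at once if the jar is knocked over (angle between jar's own z axis and vertical above 0.9 rad).
It fails at once if a bystander (petri dish or flask) is moved by more than 5 cm (distance of any of petri_a, flask from where it was at the start of the episode above 0.05 m).
Of vial1, vial2, vial3, vial4 only 2 to 3 are there at a start; the rules pass over those that are not, and their reading is None.
At some moment in a run one of vial1, vial2, vial3, vial4 may be knocked a few centimetres aside while the robot is not near it.
It also fails if it takes over 210 s, if anything falls off the work surface, if the arm or the gripper's body presses on something with over 40 N, if the wrist force passes 120 N, or if a joint passes its speed limit or range.

## Working session

There is one attempt and no reset: what is moved stays moved. The work goes in short steps, Python scripts to look and compute and a tool call to move; the robot and the scene stay as the last step left them, time stands still between calls to the robot, and variables do not carry over. Pictures are saved under pics/ and viewed, at most 14 in all, crops included, and the job is handed in when it is done.

Besides the shell and the picture viewer there is one more tool, called after "Emit:" as name(argument=value, ...) on one line, values as JSON. move_arm: Moves the arm, as the interface text tells. Shifts and turns lie within -1 to 1; 1 stands for 100 mm of shift or 45 degrees of turn. Its arguments: {"type":"object","properties":{"motion":{"type":"array","items":{"type":"number"}}},"required":["motion"]}

```bash
mkdir -p pics
cat > h.py <<'E'
import numpy as np, cv2
from bench import robot
def snap(n,name):
    c=robot.get_calibration(n); im=robot.snapshot(n); cv2.imwrite(f'pics/{name}.png',im[:,:,::-1]); np.savez(f'pics/{name}.npz',**{k:np.array(c[k]) for k in('fx','fy','cx','cy','R','t')}); return im,c
def load(name):
    return cv2.imread(f'pics/{name}.png')[:,:,::-1], dict(np.load(f'pics/{name}.npz'))
def ray(c,u,v):
    d=c['R'].T@np.array([(u-c['cx'])/c['fx'],(v-c['cy'])/c['fy'],1.]); o=-c['R'].T@c['t']; return o,d
def pt(c,u,v,z):
    o,d=ray(c,u,v); return (o+d*(z-o[2])/d[2])
def px(c,X):
    p=c['R']@np.array(X)+c['t']; return np.array([c['fx']*p[0]/p[2]+c['cx'],c['fy']*p[1]/p[2]+c['cy']])
def blobs(im,lo,hi,amin=60):
    h=cv2.cvtColor(np.ascontiguousarray(im),cv2.COLOR_RGB2HSV); m=cv2.inRange(h,np.array(lo),np.array(hi))
    n,_,s,ce=cv2.connectedComponentsWithStats(m); return [(ce[i].round(1),s[i]) for i in range(1,n) if s[i][4]>amin]
E
python3 - <<'E'
from h import *
o=robot.get_obs()
print({k:np.round(o[k],3) for k in o}, robot.tcp_to_grasp)
for n in('scene','top','wrist'):
    im,c=snap(n,n+'0'); print(n,c['fx'],np.round(-c['R'].T@c['t'],3),np.round(c['R'],2).tolist())
E
```

```text
{'time': np.float64(0.0), 'joint_positions': array([ 1.096,  0.088,  1.372,  0.   ,  1.684, -0.103]), 'qvel': array([ 0.   , -0.002,  0.001,  0.001, -0.001,  0.001]), 'joint_torque': array([-0.0000e+00, -3.4018e+01, -3.0243e+01,  7.2000e-02,  3.3000e-02,
       -0.0000e+00]), 'tool_pos': array([0.2  , 0.512, 0.204]), 'ee_rot': array([-3.139, -0.   ,  2.77 ]), 'wrist_force': array([ 0.204, -0.005,  1.024]), 'wrist_torque': array([-0.027,  0.071,  0.017]), 'finger_force': np.float64(0.0), 'width': np.float64(0.094)} -0.0188
scene 437.10939248718785 [-0.027  0.404  0.475] [[-0.59, -0.81, 0.01], [-0.39, 0.28, -0.88], [0.71, -0.52, -0.48]]
top 462.14277876168325 [ 0.453 -0.014  0.937] [[0.01, -1.0, 0.02], [-0.99, -0.01, -0.15], [0.15, -0.02, -0.99]]
wrist 337.86909018621276 [0.133 0.537 0.384] [[0.36, 0.93, -0.0], [0.9, -0.35, 0.25], [0.23, -0.09, -0.97]]
```

View pics/top0.png

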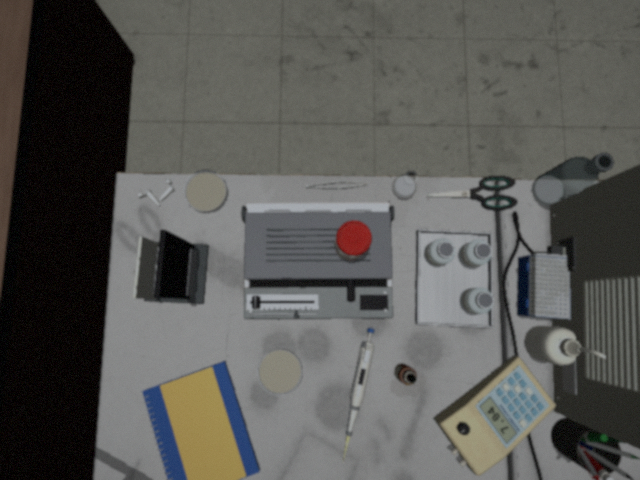

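View pics/scene0.png

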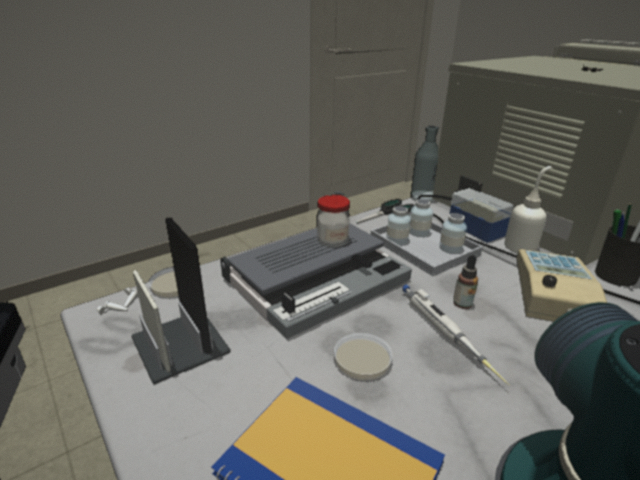

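The top view shows the station around (319,262), the jar lid at (354,238), three vial caps at (439,248), (477,249) and (480,299), the rack at (170,268) and the tray at (453,278). I'll enlarge it to get the edges.

Run:
```python
from h import *
im,c=load('top0')
cr=im[190:340,130:500]; cr=np.clip(cr.astype(float)*1.6,0,255).astype(np.uint8)
b=cv2.resize(cr,None,fx=2.16,fy=2.16,interpolation=cv2.INTER_CUBIC)
im2,_=load('scene0'); cr=np.clip(im2[180:390,110:420].astype(float)*1.5,0,255).astype(np.uint8)
b2=cv2.resize(cr,(389,263),interpolation=cv2.INTER_CUBIC)
cv2.imwrite('pics/a.png',b[:,:,::-1])
print(b.shape)
for n,(u,v,z) in dict(jar=(354,235,.141),v1=(439,246,.083),v2=(477,247,.083),v3=(480,297,.083),stFL=(244,318,.03),stFR=(393,318,.03),stBL=(244,204,.03),trFL=(417,326,.022),trFR=(491,326,.022),trBL=(417,231,.022),trBR=(490,232,.022)).items(): print(n,pt(c,u,v,z).round(4))
```

```text
(324, 799, 3)
jar [ 0.5744 -0.0857  0.141 ]
v1 [ 0.564 -0.25   0.083]
v2 [ 0.5629 -0.3214  0.083 ]
v3 [ 0.4701 -0.323   0.083 ]
stFL [0.4273 0.1172 0.03  ]
stFR [ 0.4294 -0.1708  0.03  ]
stBL [0.6517 0.1244 0.03  ]
trFL [ 0.4141 -0.2189  0.022 ]
trFR [ 0.4152 -0.3642  0.022 ]
trBL [ 0.602  -0.2233  0.022 ]
trBR [ 0.6015 -0.371   0.022 ]
```

View pics/a.png

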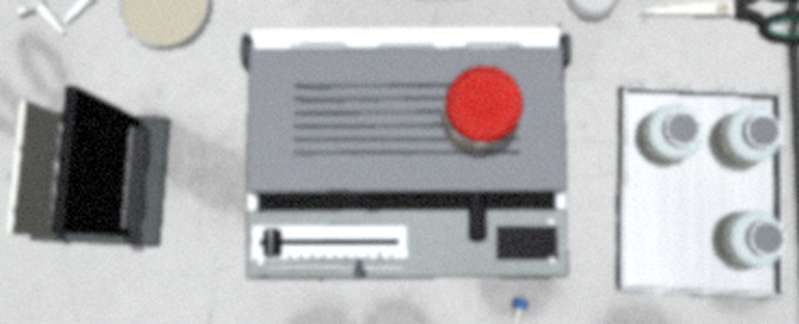

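The enlarged crop gives the panel edges (front edge at row 192), tab at (477,240), dimmer cap at (271,242), index at (360,268) and board top edge along column ~68.

Run:
```python
from h import *
im,c=load('top0')
Z=lambda u,v,z:pt(c,130+(u-.58)/2.16+0,190+(v-.58)/2.16,z).round(4)
for n,a in dict(pFL=(246,192,.056),pFR=(567,192,.056),pBL=(248,48,.056),pBR=(564,48,.056),dFL=(248,277,.03),dFR=(567,275,.03),tab=(477,240,.053),cap=(271,242,.058),idx=(360,272,.03),bdB=(70,88,.193),bdF=(64,234,.193),rFL=(15,236,.008),rFR=(160,245,.003),rBR=(169,118,.003),jarspot=(410,335,0)).items(): print(n,Z(*a))
s,cs=load('scene0')
o1,d1=ray(cs,334,203); 
b=blobs(s,[0,150,80],[8,255,255],100)+blobs(s,[172,150,80],[180,255,255],100); print(b)
print('jar scene',pt(cs,334,203,.141), px(cs,[.5744,-.0857,.141]))
print('board top corners scene',pt(cs,171,219,.193),pt(cs,207,349,.008))
```

```text
pFL [0.5015 0.1165 0.056 ]
pFR [ 0.504 -0.166  0.056]
pBL [0.6303 0.1188 0.056 ]
pBR [ 0.6335 -0.1653  0.056 ]
dFL [0.4274 0.1161 0.03  ]
dFR [ 0.4312 -0.1693  0.03  ]
tab [ 0.4615 -0.0866  0.053 ]
cap [0.4583 0.0931 0.058 ]
idx [0.4325 0.0163 0.03  ]
bdB [0.5707 0.2304 0.193 ]
bdF [0.4621 0.2284 0.193 ]
rFL [0.4622 0.3333 0.008 ]
rFR [0.4551 0.2019 0.003 ]
rBR [0.5732 0.1987 0.003 ]
jarspot [ 0.3752 -0.0293  0.    ]
[(array([333.5, 201.9]), array([318, 195,  31,  15, 362], dtype=int32))]
jar scene [ 0.56037084 -0.07759345  0.141     ] [332.74922548 199.59592963]
board top corners scene [0.56129561 0.22962052 0.193     ] [0.47441945 0.23350091 0.008     ]
```

Emit:
move_arm(motion=[0,0,-0.15,0,0,-0.1,1,0,0,-0.15,0,0,-0.1,1,0,0,-0.15,0,0,0,1,0,0,-0.023,0,0,0,1])

```text
time: 0.48
tool_pos: [0.1999, 0.5126, 0.2259]
ee_rot: [3.141, 0.0, -3.139]
wrist_force: [0.0, -0.4, -0.9]
width: 0.0938
finger_force: 0.0
```

Emit:
move_arm(motion=[0,0,0,-0.18,-0.29,-0.1,1,0,0,0,-0.18,-0.29,-0.1,1,0,0,0,-0.18,-0.29,-0.1,1,0,0,0,-0.19,-0.3,0,1,0,0,0,-0.19,-0.3,0,1,0,0,0,-0.19,-0.3,0,1,0,0,0,-0.19,-0.3,0,1,0,0,0,-0.19,-0.3,0,1,0,0,0,-0.19,-0.3,0,1,0,0,0,-0.19,-0.3,0,1])

```text
time: 1.32
tool_pos: [0.387, 0.2137, 0.2549]
ee_rot: [-3.142, -0.001, 3.139]
wrist_force: [0.7, 0.5, 0.4]
width: 0.0942
finger_force: 0.0
```

Emit:
move_arm(motion=[0,0,0,-0.19,-0.3,0,1,0,0,0,-0.19,-0.3,0,1,0,0,0,-0.19,-0.3,0,1,0,0,0,-0.19,-0.3,0,1,0,0,0,-0.19,-0.3,0,1,0,0,0,-0.19,-0.3,0,1,0,0,0,-0.18,-0.3,0,1,0,0,0,-0.18,-0.3,0,1,0,0,0,-0.18,-0.3,0,1,0,0,0,-0.16,-0.32,0,1])

```text
time: 2.15
tool_pos: [0.5711, -0.088, 0.2545]
ee_rot: [3.141, -0.001, 3.139]
wrist_force: [0.2, 0.9, 0.1]
width: 0.0941
finger_force: 0.0
```

Run:
```python
from h import *
print(robot.get_obs()['tool_pos'],robot.get_obs()['ee_rot'])
im,c=snap('wrist','w1'); print(-c['R'].T@c['t'])
b=blobs(im,[0,150,60],[8,255,255],100)+blobs(im,[172,150,60],[180,255,255],100)
for ce,s in b: print(ce,s,pt(c,*ce,.141))
```

```text
[ 0.57111114 -0.0880413   0.25446062] [ 3.14079656e+00 -1.30334706e-03  3.13890395e+00]
[ 0.49977624 -0.08889579  0.43381662]
[324.9 223.1] [ 292  198   67   59 2100] [ 0.5620664  -0.08460869  0.141     ]
[328.4 256.4] [300 244  54  20 205] [ 0.59296241 -0.0814242   0.141     ]
```

View pics/w1.png

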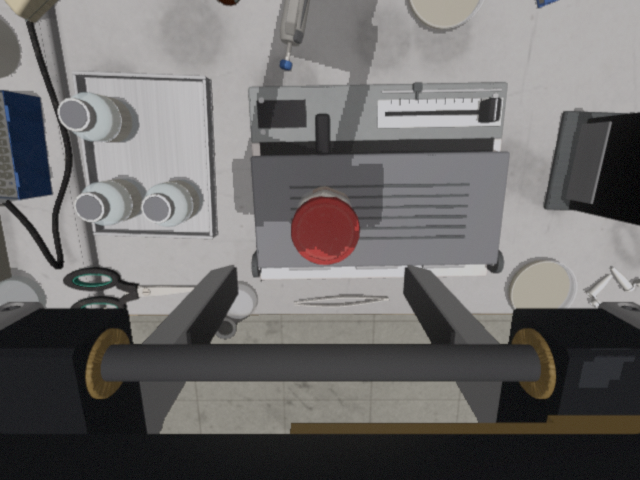

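The wrist view shows the jar lid circle at (325,230), station deck front corners at (250,88) and (506,83), dimmer cap (489,108), index clip (417,90), and vial caps at (75,117), (91,206), (157,206).

Run:
```python
from h import *
im,c=load('w1')
for n,a in dict(jar=(325,230.5,.141),v1=(157,206,.083),v2=(91,206,.083),v3=(75,117,.083),dFL=(507,83,.03),dFR=(250,88,.03),pFR=(251,157,.056),pFL=(508,152,.056),cap=(489,110,.058),idx=(417,93,.036),idxf=(417,84,.03),tab=(322,115,.053),t1=(78,75,.022),t2=(208,79,.022),t3=(214,236,.022),t4=(80,234,.022)).items(): print(n,pt(c,*a).round(4))
t,ct=load('top0')
for ce,s in blobs(t,[0,150,60],[8,255,255],100)+blobs(t,[172,150,60],[180,255,255],100): print(ce,s,pt(ct,*ce,.141))
```

```text
jar [ 0.5688 -0.0845  0.141 ]
v1 [ 0.5555 -0.2595  0.083 ]
v2 [ 0.5553 -0.3285  0.083 ]
v3 [ 0.4671 -0.3293  0.083 ]
dFL [0.428  0.1185 0.03  ]
dFR [ 0.4323 -0.1661  0.03  ]
pFR [ 0.5064 -0.1638  0.056 ]
pFL [0.502  0.1154 0.056 ]
cap [0.4591 0.0887 0.058 ]
idx [0.4389 0.018  0.036 ]
idxf [0.4287 0.0189 0.03  ]
tab [ 0.4631 -0.0864  0.053 ]
t1 [ 0.4168 -0.3596  0.022 ]
t2 [ 0.4214 -0.2143  0.022 ]
t3 [ 0.6035 -0.2222  0.022 ]
t4 [ 0.6003 -0.39    0.022 ]
[353.4 237.9] [337 221  34  34 913] [ 0.56924219 -0.08460017  0.141     ]
```

Emit:
move_arm(motion=[0,0,0,0.02,0.035,0.3,1,0,0,0,0,0,0.4,1,0,0,0,0,0,0.4,1,0,0,0,0,0,0.35,1,0,0,0,0,0,0.15,1,0,0,0,0,0,0,0,0,0,0,0,0,0,0,0,0,0,0,0,0,0,0,0,0,0,0,0,0])

```text
time: 2.95
tool_pos: [0.5702, -0.0835, 0.0981]
ee_rot: [-3.141, 0.005, 3.141]
wrist_force: [0.5, 0.6, 0.3]
width: 0.0707
finger_force: 0.0
```

Emit:
move_arm(motion=[0,0,0,0,0,0,0,0,0,0,0,0,0,0,0,0,0,0,0,-0.1,0,0,0,0,0,0,-0.2,0,0,0,0,0,0,-0.3,0])

```text
time: 3.37
tool_pos: [0.5658, -0.0823, 0.1522]
ee_rot: [3.139, -0.009, 3.141]
wrist_force: [-0.3, 0.3, -3.3]
width: 0.0649
finger_force: 30.0
```

Emit:
move_arm(motion=[0,0,0,0.15,0.04,0,0,0,0,0,0.33,0.09,0,0,0,0,0,0.33,0.09,0,0,0,0,0,0.33,0.09,0,0,0,0,0,0.33,0.09,0,0,0,0,0,0.33,0.09,0,0,0,0,0,0.17,0.06,0,0,0,0,0,0,0,0,0,0,0,0,0,0,0.35,0,0,0,0,0,0,0.35,0,0,0,0,0,0,0.3,0])

```text
time: 4.28
tool_pos: [0.3718, -0.0281, 0.0544]
ee_rot: [-3.142, 0.001, 3.141]
wrist_force: [0.1, 0.7, -3.3]
width: 0.0647
finger_force: 30.0
```

Emit:
move_arm(motion=[0,0,0,0,0,0.1,0,0,0,0,0,0,0.04,0,0,0,0,0,0,0,0,0,0,0,0,0,0,0])

```text
time: 4.62
tool_pos: [0.3727, -0.0283, 0.0423]
ee_rot: [-3.141, 0.001, 3.141]
wrist_force: [-1.1, -0.7, -3.1]
width: 0.0652
finger_force: 30.0
```

Emit:
move_arm(motion=[0,0,0,0,0,0.02,0,0,0,0,0,0,0.01,0,0,0,0,0,0,0,0])

```text
time: 4.87
tool_pos: [0.373, -0.0285, 0.0411]
ee_rot: [-3.141, 0.002, 3.141]
wrist_force: [-4.6, 0.3, 9.2]
width: 0.0653
finger_force: 30.0
```

Emit:
move_arm(motion=[0,0,0,0,0,0,1,0,0,0,0,0,0,1,0,0,0,0,0,0,1,0,0,0,0,0,0,1,0,0,0,0,0,-0.2,1,0,0,0,0,0,-0.4,1,0,0,0,0,0,-0.4,1,0,0,0,0,0,-0.4,1,0,0,0,0,0,-0.1,1])

```text
time: 5.62
tool_pos: [0.3748, -0.0288, 0.1954]
ee_rot: [-3.139, 0.012, 3.141]
wrist_force: [-0.1, -1.1, 0.4]
width: 0.094
finger_force: 0.0
```

Emit:
move_arm(motion=[0,0,0,-0.35,-0.19,0,1,0,0,0,-0.35,-0.19,0,0.6,0,0,0,-0.35,-0.195,0,0.6,0,0,0,0,0,0,0.6,0,0,0,0,0,0,0.6])

```text
time: 6.03
tool_pos: [0.477, -0.0863, 0.1859]
ee_rot: [3.14, -0.005, 3.14]
wrist_force: [-1.0, -0.0, 0.1]
width: 0.0709
finger_force: 0.0
```

Run:
```python
from h import *
print(robot.get_obs()['tool_pos'])
im,c=snap('wrist','w2')
t,ct=snap('top','t2')
print([ (ce,pt(ct,*ce,.085).round(4)) for ce,s in blobs(t,[0,150,60],[8,255,255],100)])
th=np.radians(np.arange(0,111,10)); p=np.c_[-.158*np.cos(th)+.007*np.sin(th),.158*np.sin(th)+.007*np.cos(th)]
print((np.diff(p,axis=0)*10).round(3).tolist(), (p[-1]-p[0]).round(3))
```

```text
[ 0.47704658 -0.0862689   0.18587581]
[(array([331.1, 353.6]), array([ 0.367 , -0.0488,  0.085 ]))]
[[0.036, 0.273], [0.083, 0.263], [0.127, 0.244], [0.168, 0.219], [0.203, 0.186], [0.233, 0.148], [0.255, 0.105], [0.269, 0.059], [0.275, 0.012], [0.273, -0.036], [0.263, -0.083]] [0.219 0.139]
```

View pics/w2.png

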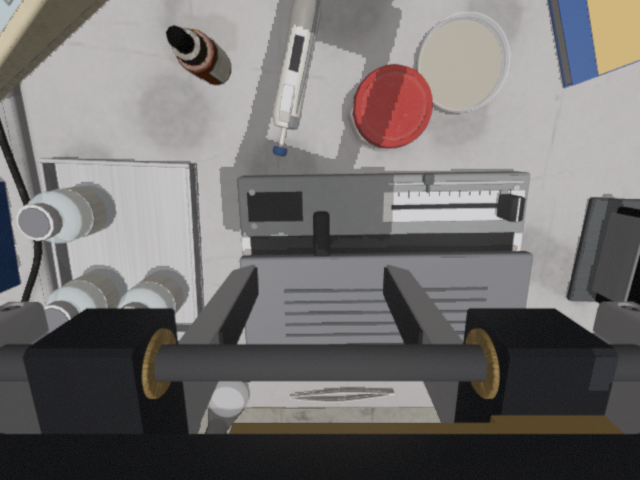

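The jar stands on the table at (392,106); the tab at (321,233) lies midway between the fingers.

Emit:
move_arm(motion=[0,0,0,0,0,0.4,0.6,0,0,0,0,0,0.4,0.6,0,0,0,0,0,0.4,0.6,0,0,0,0,0,0.2,0.6,0,0,0,0,0,0.1,0.6,0,0,0,0,0,0,0,0,0,0,0,0,0,0,0,0,0,0,0,0,0,0,0,0,0,0,0,0,0,0,0,0,0,0,0])

```text
time: 6.97
tool_pos: [0.478, -0.086, 0.0406]
ee_rot: [-3.14, 0.004, 3.141]
wrist_force: [0.3, -0.1, 1.0]
width: 0.0268
finger_force: 0.0
```

Emit:
move_arm(motion=[0,0,0,0,0,0,0,0,0,0,0,0,0,0,0,0,0,0,0,0,0])

```text
time: 7.22
tool_pos: [0.4774, -0.0854, 0.0395]
ee_rot: [3.141, 0.002, 3.142]
wrist_force: [-0.1, 2.4, 4.2]
width: 0.0155
finger_force: 30.0
```

Emit:
move_arm(motion=[0,0,0,-0.01,0,-0.137,0,0,0,0,-0.026,0,-0.136,0,0,0,0,-0.036,0,-0.133,0,0,0,0,-0.047,0,-0.13,0,0,0,0,-0.058,0,-0.125,0,0,0,0,-0.069,0,-0.119,0,0,0,0,-0.08,0,-0.113,0,0,0,0,-0.088,0,-0.106,0,0,0,0,-0.098,0,-0.097,0,0,0,0,-0.105,0,-0.089,0,0,0,0,-0.113,0,-0.079,0,0,0,0,-0.12,0,-0.069,0])

```text
time: 8.22
tool_pos: [0.5584, -0.0842, 0.1692]
ee_rot: [3.138, -0.011, -3.142]
wrist_force: [-4.6, 3.0, -3.2]
width: 0.0156
finger_force: 30.0
```

Emit:
move_arm(motion=[0,0,0,-0.125,0,-0.058,0,0,0,0,-0.13,0,-0.047,0,0,0,0,-0.133,0,-0.035,0,0,0,0,-0.136,0,-0.024,0,0,0,0,-0.137,0,-0.012,0,0,0,0,-0.138,0,0,0,0,0,0,-0.137,0,0.012,0,0,0,0,-0.136,0,0.024,0,0,0,0,-0.133,0,0.036,0,0,0,0,-0.13,0,0.047,0,0,0,0,0,0,0,0,0,0,0,0,0,0,0])

```text
time: 9.22
tool_pos: [0.6948, -0.0858, 0.1759]
ee_rot: [3.141, -0.003, 3.141]
wrist_force: [0.2, -0.1, 0.4]
width: 0.0002
finger_force: 0.0
```

Run:
```python
from h import *
im,c=snap('scene','s3'); im2,c2=snap('wrist','w3')
a=np.hstack([im[140:380,100:420],im2[:,::1][60:480:2,::2][:240]] if 0 else [cv2.resize(im[150:370,190:430],(480,440)),cv2.resize(im2,(320,240))[:,:].repeat(1,0) if 0 else np.vstack([cv2.resize(im2,(320,240)),np.zeros((200,320,3),np.uint8)])])
cv2.imwrite('pics/a3.png',np.clip(a.astype(float)*1.5,0,255).astype(np.uint8)[:,:,::-1])
```

```text
(no output)
```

View pics/a3.png

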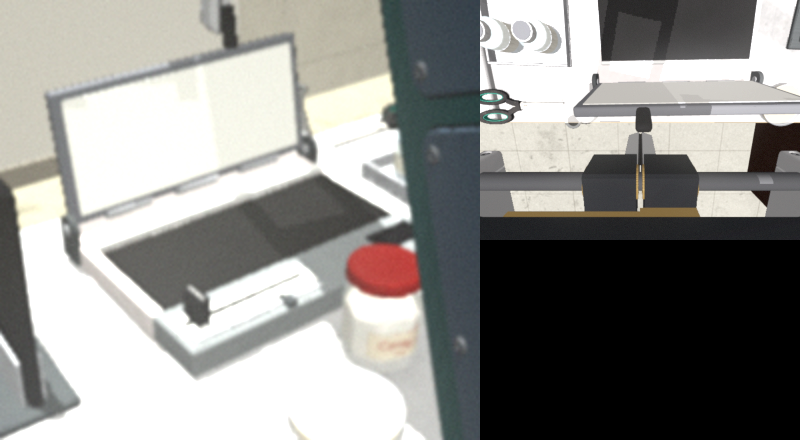

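Run:
```python
from h import *
im,c=load('s3'); yaw=.013; R=np.array([[np.cos(yaw),-np.sin(yaw)],[np.sin(yaw),np.cos(yaw)]]); S=np.array([.5445,-.0245])
H=S+R@[.09,0]
for lab,u,v,ys in(('TL',215,197.5,.142),('TR',336.5,168.5,-.142)):
    o,d=ray(c,u,v); o2=np.r_[R.T@(o[:2]-S),o[2]]; d2=np.r_[R.T@d[:2],d[2]]
    p=o2+d2*(ys-o2[1])/d2[1]; q=p-[.09,0,.042]; print(lab,p.round(4),np.hypot(q[0],q[2]),np.degrees(np.arctan2(q[2],-q[0])))
for a in (80,85,90,95,100,105,110,115):
    t=np.radians(a); p=np.array([.09-.13*np.cos(t),.142,.042+.13*np.sin(t)]); w=np.r_[S+R@p[:2],p[2]]
    p2=np.array([.09-.13*np.cos(t),-.142,.042+.13*np.sin(t)]); w2=np.r_[S+R@p2[:2],p2[2]]
    print(a,px(c,w).round(1),px(c,w2).round(1))
b=np.clip(cv2.resize(im[150:250,190:350],None,fx=5,fy=5,interpolation=cv2.INTER_CUBIC).astype(float)*1.5,0,255).astype(np.uint8); cv2.imwrite('pics/b3.png',b[:,:,::-1])
```

```text
TL [0.1117 0.142  0.1676] 0.1274500295878466 99.81543523222642
TR [ 0.1162 -0.142   0.1621] 0.12293017656603193 102.3251509397424
80 [226.4 204.5] [351.8 171.3]
85 [223.3 201.5] [348.3 169.1]
90 [220.3 199.1] [344.7 167.4]
95 [217.4 197.3] [341.2 166.2]
100 [214.7 196.1] [337.7 165.4]
105 [212.1 195.4] [334.4 165.1]
110 [209.6 195.2] [331.2 165.3]
115 [207.4 195.6] [328.1 165.9]
```

View pics/b3.png

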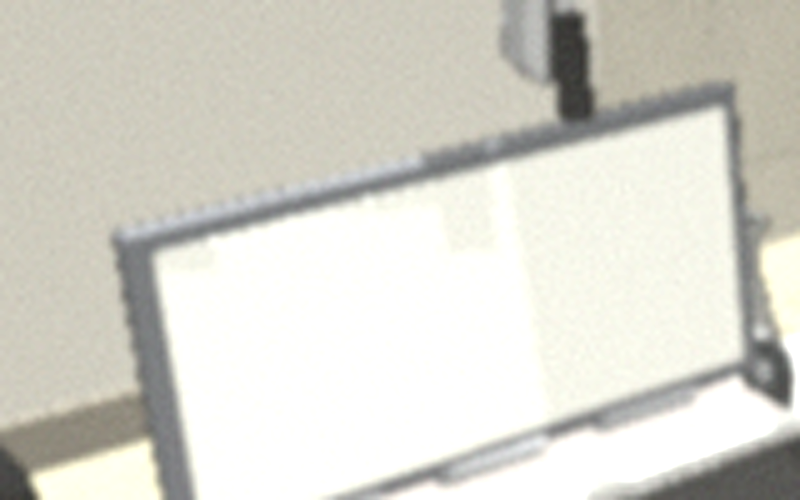

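The panel corners at (214,199) and (336.6,167.6) put it near 100°, so the tab slipped out near the end. I'll push it the last 10° from the front with closed fingers.

Emit:
move_arm(motion=[0,0,0,0,0,-0.3,0,0,0,0,0,0,-0.3,0,0,0,0,0.3,0.2,0,0,0,0,0,0.3,0.2,0,0,0,0,0,0.25,0.15,0,0,0,0,0,0,0,0.4,0,0,0,0,0,0,0.3,0,0,0,0,0,0,0.16,0,0,0,0,-0.2,0,0,0])

```text
time: 10.07
tool_pos: [0.6226, -0.0298, 0.1448]
ee_rot: [3.14, -0.015, 3.141]
wrist_force: [0.6, 0.7, -0.9]
width: 0.0003
finger_force: 0.0
```

Emit:
move_arm(motion=[0,0,0,-0.1,0,0,0,0,0,0,-0.05,0,0,0,0,0,0,-0.05,0,0,0,0,0,0,-0.05,0,0,0,0,0,0,-0.04,0,0,0,0,0,0,-0.03,0,0,0,0,0,0,0,0,0,0,0,0,0,0,0,0,0,0])

```text
invalid input
```

Run:
```python
from h import *
im,c=snap('scene','s4')
b=np.clip(cv2.resize(im[150:250,190:350],None,fx=5,fy=5,interpolation=cv2.INTER_CUBIC).astype(float)*1.5,0,255).astype(np.uint8); cv2.imwrite('pics/b4.png',b[:,:,::-1])
```

```text
(no output)
```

View pics/b4.png

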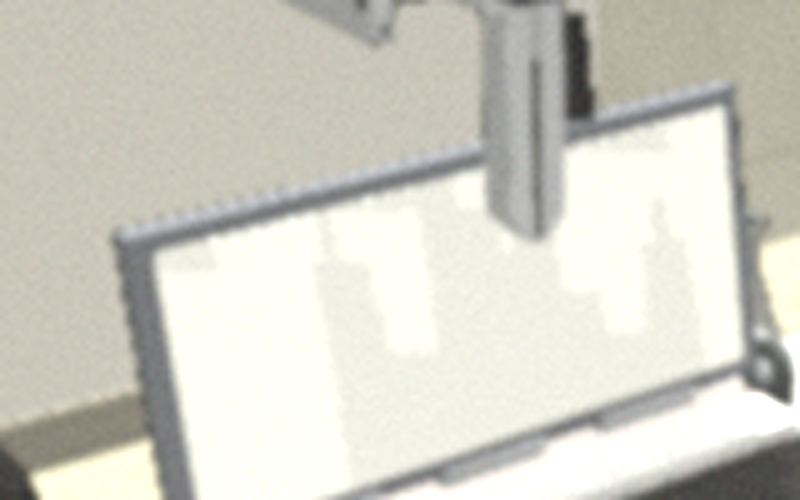

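Emit:
move_arm(motion=[0,0,0,-0.1,0,0,0,0,0,0,-0.05,0,0,0,0,0,0,-0.05,0,0,0,0,0,0,-0.05,0,0,0,0,0,0,-0.04,0,0,0,0,0,0,-0.03,0,0,0,0,0,0,0,0,0,0,0,0,0,0,0,0,0,0])

```text
invalid input
```

Emit:
move_arm(motion=[0,0,0,-0.1,0,0,0,0,0,0,-0.05,0,0,0,0,0,0,-0.05,0,0,0,0,0,0,-0.05,0,0,0,0,0,0,-0.04,0,0,0,0,0,0,-0.03,0,0,0,0,0,0,0,0,0,0])

```text
time: 10.7
tool_pos: [0.6624, -0.0308, 0.1514]
ee_rot: [3.141, -0.0, 3.141]
wrist_force: [-3.5, 0.3, -1.9]
width: 0.0006
finger_force: 1.4
```

```bash
cat > ang.py <<'E'
from h import *
import sys
# left panel outer edge: dark grey edge column positions along rows, vs bright wall; print predicted outer-edge line columns per angle
im,c=snap('scene',sys.argv[1]); im0,_=load('s3')
g=lambda a:cv2.cvtColor(np.ascontiguousarray(a),cv2.COLOR_RGB2GRAY).astype(np.float32)
# feature track of the two upper corners from s3 (known ~100 deg)
for u,v in((214,199),(337,168)):
    t=g(im0)[v-9:v+10,u-9:u+10]; r=cv2.matchTemplate(g(im)[v-20:v+21,u-20:u+21],t,cv2.TM_CCOEFF_NORMED); _,m,_,l=cv2.minMaxLoc(r); print(m,l[0]-11,l[1]-11)
E
python3 ang.py s5
```

```text
0.9204081296920776 -4 -1
0.8525862097740173 -5 0
```

Emit:
move_arm(motion=[0,0,0,-0.03,0,0,0,0,0,0,0,0,0,0,0,0,0,0.4,0,0,0,0,0,0,0.4,0,0,0,0,0,0,0,0,-0.4,0,0,0,0,0,0,-0.4,0,0,0,0,0,0,-0.4,0.5,0,0,0,0,0,-0.3,0.5])

```text
time: 11.42
tool_pos: [0.586, -0.0306, 0.3057]
ee_rot: [-3.141, 0.008, 3.141]
wrist_force: [0.6, -0.2, 1.5]
width: 0.0103
finger_force: 0.0
```

Emit:
move_arm(motion=[0,0,0,0.1,0.37,0,0.5,0,0,0,0.1,0.37,0,0.5,0,0,0,0.1,0.37,0,0.5,0,0,0,0.1,0.37,0,0.5,0,0,0,0.1,0.37,0,0.5,0,0,0,0.1,0.37,0,0.5,0,0,0,0.09,0.38,0,0.5,0,0,0,0,0,0,0.5,0,0,0,0,0,0,0.5])

```text
time: 12.17
tool_pos: [0.5168, 0.2318, 0.303]
ee_rot: [3.14, 0.005, -3.138]
wrist_force: [0.2, -0.5, 0.1]
width: 0.0468
finger_force: 0.0
```

```bash
python3 ang.py s6
python3 - <<'E'
from h import *
o=robot.get_obs();print(o['tool_pos'],o['ee_rot'])
im,c=snap('wrist','w6'); g=np.clip(im.astype(float)*1.8,0,255).astype(np.uint8); cv2.imwrite('pics/w6b.png',g[:,:,::-1])
print(px(c,[.571,.2304,.193]),px(c,[.462,.2284,.193]))
E
```

```text
0.9246143102645874 -5 -1
0.8101140856742859 -6 -1
[0.51710924 0.23028753 0.3027492 ] [ 3.14041969  0.0045045  -3.14008963]
[321.00664727 290.13506148] [318.84500332 169.73285795]
```

View pics/w6b.png

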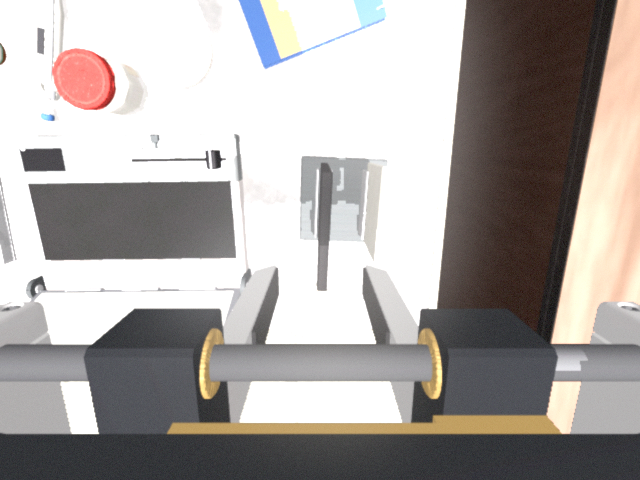

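Board top edge runs from (326,163) to (323,290), slightly left of prediction; the panel reads about 110°.

Run:
```python
from h import *
im,c=load('w6'); print(pt(c,326,165,.193),pt(c,323,290,.193))
```

```text
[0.45809945 0.23438889 0.193     ] [0.57086521 0.23223547 0.193     ]
```

Emit:
move_arm(motion=[0,0,0,0.025,0.02,0.4,0.5,0,0,0,0,0,0.4,0.5,0,0,0,0,0,0.4,0.5,0,0,0,0,0,0.2,0.5,0,0,0,0,0,0.05,0.5,0,0,0,0,0,0,0,0,0,0,0,0,0,0,0,0,0,0,0,0,0,0,0,0,0,0,0,0,0,0,0,0,0,0,0,0,0,0,0,0,0,0])

```text
time: 13.18
tool_pos: [0.5144, 0.2316, 0.1579]
ee_rot: [3.141, 0.002, 3.141]
wrist_force: [-0.1, -0.6, 3.5]
width: 0.0105
finger_force: 10.0
```

Emit:
move_arm(motion=[0,0,0,0,0,0,0,0,0,0,0,0,-0.15,0,0,0,0,0,0,-0.3,0,0,0,0,0,0,-0.4,0,0,0,0,0,0,-0.4,0,0,0,0,0,0,-0.25,0,0,0,0,0,0,0,0])

```text
time: 13.77
tool_pos: [0.5156, 0.232, 0.3139]
ee_rot: [3.138, 0.012, 3.141]
wrist_force: [0.1, -0.6, -1.3]
width: 0.0093
finger_force: 30.0
```

Run:
```python
from h import *
o=robot.get_obs();print(o['tool_pos'],o['ee_rot'],o['joint_positions'].round(3))
```

```text
[0.51555657 0.23196716 0.31386561] [3.13783058 0.01197758 3.14145367] [ 0.323  0.117  1.125 -0.     1.887 -1.248]
```

Emit:
move_arm(motion=[0,0,0.1525,0,0,0,0,0,0,0.1525,0,0,0,0,0,0,0.1525,0,0,0,0,0,0,0.1525,0,0,0,0,0,0,0.1525,0,0,0,0,0,0,0.1525,0,0,0,0,0,0,0.1525,0,0,0,0,0,0,0.1525,0,0,0,0,0,0,0.1525,0,0,0,0,0,0,0.1525,0,0,0,0,0,0,0.1525,0,0,0,0,0,0,0.1525,0,0,0,0])

```text
time: 14.77
tool_pos: [0.5131, 0.2311, 0.3036]
ee_rot: [-3.137, 0.001, 1.698]
wrist_force: [0.6, 0.5, -2.4]
width: 0.0098
finger_force: 30.0
```

Emit:
move_arm(motion=[0,0,0.153,0,0,0,0,0,0,0,-0.3,0.23,0,0,0,0,0,-0.3,0.23,0,0,0,0,0,-0.3,0.23,0,0,0,0,0,-0.3,0.23,0,0,0,0,0,-0.3,0.23,0,0,0,0,0,-0.3,0.23,0,0,0.133,0,0,0,0,0,0,0.133,0,0,0,0,0,0,0.134,0,0,0,0,0,0,0,0,0,0,0,0,0])

```text
time: 15.68
tool_pos: [0.6581, 0.0523, 0.2921]
ee_rot: [-2.807, -0.0, 1.583]
wrist_force: [1.9, -0.1, -6.9]
width: 0.01
finger_force: 30.0
```

Run:
```python
from h import *
from scipy.spatial.transform import Rotation as Ro
o=robot.get_obs();print(o['tool_pos'],o['ee_rot'],o['joint_positions'].round(3))
R=Ro.from_euler('xyz',o['ee_rot']).as_matrix(); print(R.round(3).tolist(),o['width'],o['wrist_torque'])
print('foot',o['tool_pos']+.149*R[:,2], 'delta tool',R.T@(np.array([.6615,.052,.255])-o['tool_pos']))
print(o['finger_force'])
```

```text
[0.65812391 0.05226909 0.29213883] [-2.80721877e+00 -9.97494626e-05  1.58255786e+00] [-0.004  0.664  0.476 -0.007  2.336 -0.02 ]
[[-0.012, 0.945, -0.328], [1.0, 0.011, -0.004], [0.0, -0.328, -0.945]] 0.010021529978097278 [-0.07080871 -0.45262217  0.02481119]
foot [0.60922863 0.05170802 0.15139105] delta tool [-0.00031248  0.01537403  0.03397506]
29.998683035373688
```

Emit:
move_arm(motion=[0,0,0,0,0.12,0.28,0,0,0,0,0,0.12,0.28,0,0,0,0,0,0.12,0.28,0,0,0,0,0,0,0,0,0,0,0,0,0,0,0])

```text
time: 16.1
tool_pos: [0.6604, 0.0534, 0.2127]
ee_rot: [-2.821, -0.0, 1.584]
wrist_force: [-0.7, -0.2, -1.2]
width: 0.0101
finger_force: 30.0
```

Run:
```python
from h import *
from scipy.spatial.transform import Rotation as Ro
o=robot.get_obs();print(o['tool_pos'],o['ee_rot'],o['joint_positions'].round(3),o['wrist_force'])
R=Ro.from_euler('xyz',o['ee_rot']).as_matrix()
f=o['tool_pos']+.149*R[:,2]; print('foot',f)
im,c=snap('scene','s7'); b=np.clip(cv2.resize(im[110:320,150:390],(686,600),interpolation=cv2.INTER_CUBIC).astype(float)*1.5,0,255).astype(np.uint8); cv2.imwrite('pics/b7.png',b[:,:,::-1])
for s in(-.055,.055):
  for e in(0,.185): print(px(c,f+R[:,0]*s-R[:,2]*e-.005*R[:,1]).round(1), (px(c,f+R[:,0]*s-R[:,2]*e-.005*R[:,1])-[150,110])*2.857)
```

```text
[0.6603584  0.05344977 0.21273478] [-2.82124087e+00 -8.06928878e-05  1.58418782e+00] [-2.000e-03  6.220e-01  6.950e-01 -6.000e-03  2.145e+00 -1.800e-02] [-0.73130011 -0.22184988 -1.20405845]
foot [0.61344229 0.05283287 0.0713152 ]
[287.1 235.7] [391.55287106 359.10218029]
[267.5 140.1] [335.81456971  85.99672445]
[236.9 252.4] [248.16822028 406.85049435]
[212.9 150.4] [179.73744272 115.50925824]
```

View pics/b7.png

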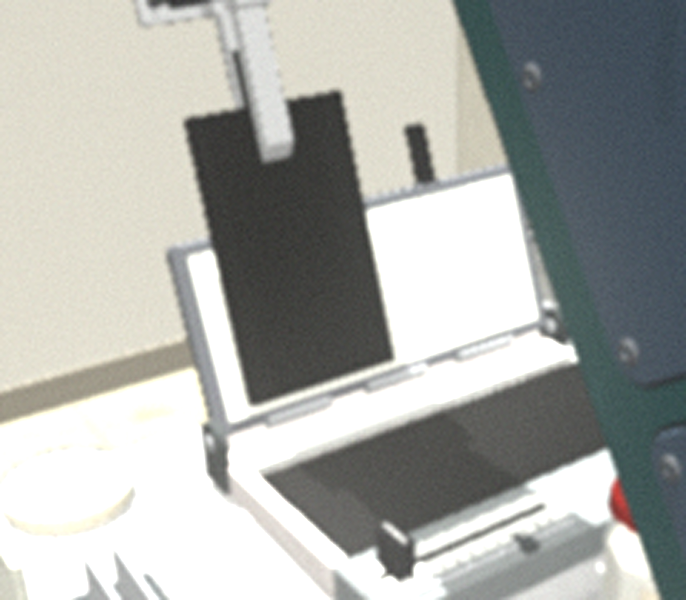

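The board's lower corners (392,360) and (248,404) match the prediction, over the gap behind the ledge. Lowering.

Emit:
move_arm(motion=[0,0,0,0,0.05,0.12,0,0,0,0,0,0.05,0.12,0,0,0,0,0,0.035,0.1,0,0,0,0,0,0,0,0,0,0,0,0,0,0,0,0,0,0,0,0,0,0])

```text
time: 16.65
tool_pos: [0.6647, 0.0533, 0.179]
ee_rot: [-2.827, -0.0, 1.584]
wrist_force: [0.1, -0.2, -1.1]
width: 0.0099
finger_force: 30.0
```

```bash
cat > foot.py <<'E'
from h import *
from scipy.spatial.transform import Rotation as Ro
o=robot.get_obs(); R=Ro.from_euler('xyz',o['ee_rot']).as_matrix()
f=o['tool_pos']+.149*R[:,2]; print(o['tool_pos'],'foot',f,o['ee_rot'],o['wrist_force'])
E
python3 foot.py
```

```text
[0.66470309 0.05326943 0.17904078] foot [0.61865764 0.05268453 0.03733518] [-2.82739370e+00 -9.94321786e-05  1.58380428e+00] [ 0.14561494 -0.18923227 -1.14786998]
```

Emit:
move_arm(motion=[0,0,0,0,0,0.03,0,0,0,0,0,0,0.02,0,0,0,0,0,0,0.01,0,0,0,0,0,0,0,0,0,0,0,0,0,0,0])

```text
time: 17.07
tool_pos: [0.6632, 0.0533, 0.1743]
ee_rot: [-2.829, -0.0, 1.584]
wrist_force: [1.3, 0.2, 2.4]
width: 0.0097
finger_force: 30.0
```

```bash
python3 foot.py
```

```text
[0.66317975 0.05334747 0.17429423] foot [0.61742889 0.05275782 0.03249328] [-2.82947124e+00 -7.71942865e-05  1.58392308e+00] [1.34621121 0.21318883 2.44597068]
```

Emit:
move_arm(motion=[0,0,0,0,0,0,0.15,0,0,0,0,0,0,0.15,0,0,0,0,0,0,0.15,0,0,0,0,0,-0.05,0.17,0,0,0,0,0,-0.1,0.2,0,0,0,0,0,-0.15,0.25,0,0,0,0,0,-0.2,0.3,0,0,0,0,0,-0.3,0.3,0,0,0,0,0,-0.4,0.3,0,0,0,0,0,0,0.3])

```text
time: 17.9
tool_pos: [0.6992, 0.0535, 0.2859]
ee_rot: [-2.833, -0.0, 1.584]
wrist_force: [0.8, 0.2, 0.9]
width: 0.0283
finger_force: 0.0
```

Run:
```python
from h import *
o=robot.get_obs();print(o['tool_pos'],o['ee_rot'],o['joint_positions'].round(3))
im,c=snap('scene','s8'); b=np.clip(cv2.resize(im[110:320,150:390],(686,600),interpolation=cv2.INTER_CUBIC).astype(float)*1.5,0,255).astype(np.uint8); cv2.imwrite('pics/b8.png',b[:,:,::-1])
```

```text
[0.69917617 0.05346162 0.28592042] [-2.83301700e+00 -2.08139341e-05  1.58353346e+00] [-2.000e-03  7.890e-01  2.830e-01 -7.000e-03  2.379e+00 -1.900e-02]
```

View pics/b8.png

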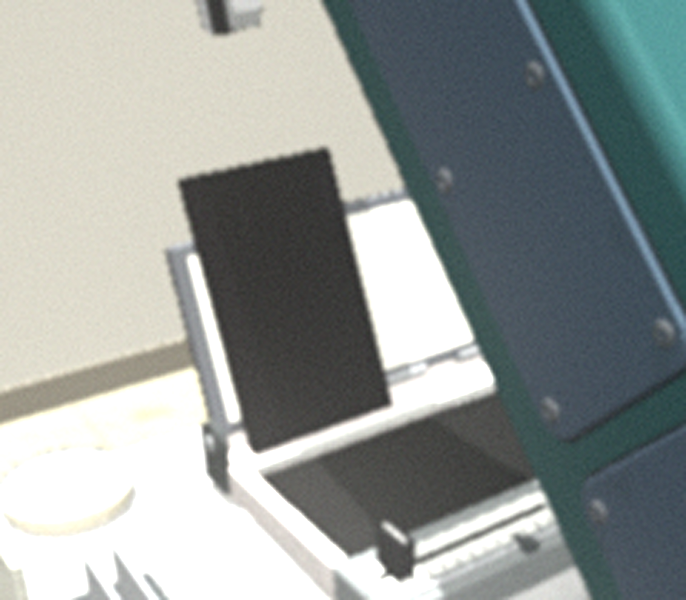

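The board now leans on the panel with its foot behind the ledge; the whole foot edge from (258,448) to (390,405) is back of the ledge strip. On to the vials.

Emit:
move_arm(motion=[0,0,0,0,-0.3,0.1,0.55,0,0,0,0,-0.3,0.1,0.55,0,0,0,0,-0.3,0.05,0.55,-0.131,0,0,0,0,0,0.55,-0.131,0,0,0,0,0,0.55,-0.131,0,0,0,0,0,0.55])

```text
time: 18.45
tool_pos: [0.606, 0.0525, 0.2864]
ee_rot: [3.141, -0.0, 1.584]
wrist_force: [-1.0, 0.1, 0.5]
width: 0.0515
finger_force: 0.0
```

Emit:
move_arm(motion=[0,0,0,-0.34,-0.1,0,0.55,0,0,0,-0.38,-0.11,0,0.55,0,0,0,-0.38,-0.11,0,0.55,0,0,0,-0.38,-0.11,0,0.55,0,0,0,-0.38,-0.11,0,0.55,0,0,0,-0.38,-0.11,0,0.55,0,0,0,-0.38,-0.11,0,0.55,0,0,0,-0.38,-0.11,0,0.55,0,0,0,-0.3,-0.11,0,0.55,0,0,0,0,0,0,0.55,0,0,0,0,0,0,0.55])

```text
time: 19.37
tool_pos: [0.5116, -0.2797, 0.2859]
ee_rot: [-3.135, -0.002, 1.58]
wrist_force: [0.1, 0.5, 0.5]
width: 0.0518
finger_force: 0.0
```

Run:
```python
from h import *
o=robot.get_obs();print(o['tool_pos'],o['ee_rot'],o['joint_positions'].round(3))
im,c=snap('wrist','w9'); t,ct=snap('top','t9')
cv2.imwrite('pics/w9b.png',np.hstack([im[:,:,::-1][:, :480],cv2.resize(t[190:350,390:510],(320,427))[:,:,::-1].copy() if 0 else np.vstack([cv2.resize(t[190:350,390:510],(320,427)),np.zeros((53,320,3),np.uint8)])[:,:,::-1]]))
```

```text
[ 0.51164665 -0.27965489  0.28592832] [-3.13535215e+00 -1.72522088e-03  1.58040535e+00] [-0.596  0.166  1.125 -0.002  1.857 -0.606]
```

View pics/w9b.png

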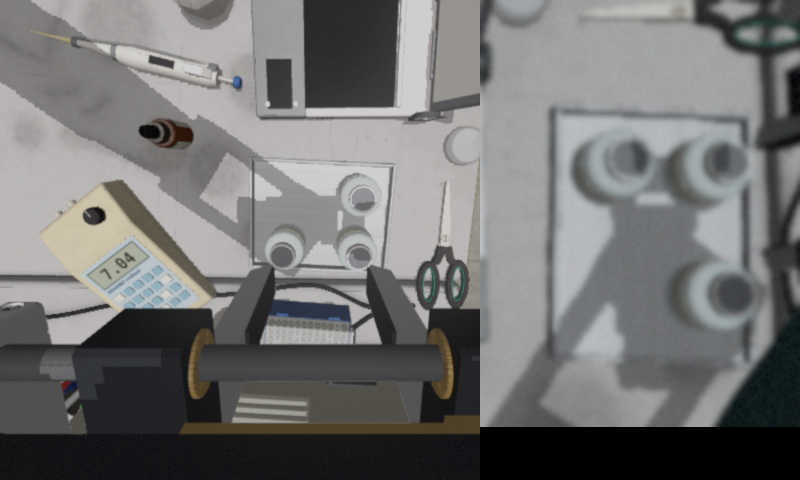

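Run:
```python
from h import *
im,c=load('w9'); t,ct=load('t9')
for n,a,b in(('v1',(358,198),(445.5,248.9)),('v2',(356,257),(482.2,250)),('v3',(285,258),(484.5,300.6))):
    print(n,pt(c,*a,.083).round(4),pt(ct,*b,.083).round(4))
def hough(im,x0,y0,x1,y1,r0,r1,p2=18):
    g=cv2.resize(cv2.cvtColor(np.ascontiguousarray(im[y0:y1,x0:x1]),cv2.COLOR_RGB2GRAY),None,fx=3,fy=3,interpolation=cv2.INTER_CUBIC)
    h=cv2.HoughCircles(cv2.GaussianBlur(g,(7,7),0),cv2.HOUGH_GRADIENT,1,60,param1=60,param2=p2,minRadius=3*r0,maxRadius=3*r1)
    return [] if h is None else [(x/3+x0,y/3+y0,r/3) for x,y,r in h[0]]
for x,y,r in hough(im,250,160,400,275,9,14): print('w',round(x),round(y),round(r,1),pt(c,x,y,.083).round(4))
for x,y,r in hough(t,415,230,500,330,5,10): print('t',round(x),round(y),round(r,1),pt(ct,x,y,.083).round(4))
# tray corners
for a in((252,160),(393,165),(388,272),(252,264)): print('tray',pt(c,*a,.022).round(4))
```

```text
v1 [ 0.5529 -0.2608  0.083 ] [ 0.5587 -0.262   0.083 ]
v2 [ 0.5531 -0.3309  0.083 ] [ 0.5573 -0.3309  0.083 ]
v3 [ 0.4689 -0.3331  0.083 ] [ 0.4635 -0.331   0.083 ]
w 363 200 11.6 [ 0.5588 -0.2624  0.083 ]
w 359 257 11.6 [ 0.5564 -0.3306  0.083 ]
w 282 257 10.7 [ 0.4652 -0.3321  0.083 ]
t 483 300 7.9 [ 0.4649 -0.328   0.083 ]
t 481 251 7.7 [ 0.5557 -0.3289  0.083 ]
t 446 249 9.8 [ 0.5582 -0.2626  0.083 ]
tray [ 0.4219 -0.2215  0.022 ]
tray [ 0.6028 -0.2261  0.022 ]
tray [ 0.6048 -0.3716  0.022 ]
tray [ 0.4162 -0.362   0.022 ]
```

Emit:
move_arm(motion=[0,0,0,0.09,0.23,0.2,0.55,0,0,0,0.09,0.23,0.2,0.55,0,0,0,0,0,0.4,0.55,0,0,0,0,0,0.4,0.55,0,0,0,0,0,0.4,0.55,0,0,0,0,0,0.35,0.55,0,0,0,0,0,0.25,0.55,0,0,0,0,0,0,0.55,0,0,0,0,0,0,0,0,0,0,0,0,0,0,0,0,0,0,0,0,0,0,0,0,0,0,0,0])

```text
time: 20.47
tool_pos: [0.559, -0.2602, 0.0693]
ee_rot: [-3.14, 0.001, 1.584]
wrist_force: [-0.7, 0.4, 1.9]
width: 0.0314
finger_force: 30.0
```

Emit:
move_arm(motion=[0,0,0,0,0,0,0,0,0,0,0,0,0,0,0,0,0,0,0,-0.1,0,0,0,0,0,0,-0.2,0,0,0,0,0,0,-0.4,0,0,0,0,0,0,-0.4,0,0,0,0,0,0,-0.2,0,0,0,0,0,0,0,0])

```text
time: 21.13
tool_pos: [0.5611, -0.2619, 0.2052]
ee_rot: [3.135, 0.007, 1.584]
wrist_force: [0.1, 0.5, 0.3]
width: 0.0311
finger_force: 30.0
```

Emit:
move_arm(motion=[0,0,0,0.335,-0.055,0,0,0,0,0,0.335,-0.055,0,0,0,0,0,0.335,-0.055,0,0,0,0,0,0.335,-0.055,0,0,0,0,0,0.335,-0.055,0,0,0,0,0,0,0,0,0,0,0,0,0,0,0.3,0,0,0,0,0,0,0.35,0,0,0,0,0,0,0.25,0,0,0,0,0,0,0.1,0,0,0,0,0,0,0.03,0,0,0,0,0,0,0,0])

```text
time: 22.13
tool_pos: [0.5272, -0.0933, 0.0938]
ee_rot: [-3.134, -0.001, 1.583]
wrist_force: [0.2, 0.6, -1.3]
width: 0.0313
finger_force: 30.0
```

Emit:
move_arm(motion=[0,0,0,0,0,0,0])

```text
time: 22.22
tool_pos: [0.5282, -0.0935, 0.0939]
ee_rot: [-3.136, -0.0, 1.583]
wrist_force: [0.9, -0.1, -1.5]
width: 0.0313
finger_force: 30.0
```

Emit:
move_arm(motion=[0,0,0,0,0,0.015,0,0,0,0,0,0,0,0,0,0,0,0,0,0,0])

```text
time: 22.47
tool_pos: [0.5286, -0.0936, 0.0937]
ee_rot: [-3.137, 0.001, 1.584]
wrist_force: [-1.6, -1.1, 3.9]
width: 0.0311
finger_force: 30.0
```

Emit:
move_arm(motion=[0,0,0,0,0,0,0.55,0,0,0,0,0,0,0.55,0,0,0,0,0,0,0.55,0,0,0,0,0,-0.1,0.55,0,0,0,0,0,-0.35,0.55,0,0,0,0,0,-0.4,0.55,0,0,0,0,0,-0.35,0.55,0,0,0,-0.39,0.04,0,0.55,0,0,0,-0.39,0.04,0,0.55,0,0,0,-0.39,0.04,0,0.55,0,0,0,-0.4,0.04,0,0.55,0,0,0,-0.4,0.04,0,0.55])

```text
time: 23.47
tool_pos: [0.5518, -0.2914, 0.2138]
ee_rot: [-3.138, 0.0, 1.584]
wrist_force: [0.1, 0.5, 0.2]
width: 0.052
finger_force: 0.0
```

Emit:
move_arm(motion=[0,0,0,-0.4,0.04,0,0.55,0,0,0,0,0,0,0.55,0,0,0,0,0,0,0.55])

```text
time: 23.72
tool_pos: [0.5557, -0.3317, 0.2119]
ee_rot: [-3.136, -0.001, 1.581]
wrist_force: [-0.5, 0.7, 1.0]
width: 0.0522
finger_force: 0.0
```

```bash
cat > vl.py <<'E'
from h import *
import sys
def hough(im,x0,y0,x1,y1,r0,r1,p2=18):
    g=cv2.resize(cv2.cvtColor(np.ascontiguousarray(im[y0:y1,x0:x1]),cv2.COLOR_RGB2GRAY),None,fx=3,fy=3,interpolation=cv2.INTER_CUBIC)
    h=cv2.HoughCircles(cv2.GaussianBlur(g,(7,7),0),cv2.HOUGH_GRADIENT,1,60,param1=60,param2=p2,minRadius=3*r0,maxRadius=3*r1)
    return [] if h is None else [(x/3+x0,y/3+y0,r/3) for x,y,r in h[0]]
tag=sys.argv[1]; o=robot.get_obs(); print(o['time'],o['tool_pos'].round(4),o['ee_rot'].round(3))
t,c=snap('top','t'+tag)
for x,y,r in hough(t,415,230,500,330,5,10): print('tray',round(x),round(y),round(r,1),pt(c,x,y,.083).round(4))
for x,y,r in hough(t,245,225,393,300,5,10): print('stage',round(x),round(y),round(r,1),pt(c,x,y,.109).round(4))
w,c=snap('wrist','w'+tag)
for x,y,r in hough(w,60,20,560,280,8,16,22): print('wr',round(x),round(y),round(r,1),pt(c,x,y,.083).round(4),pt(c,x,y,.109).round(4))
E
python3 vl.py 10
```

```text
23.7167 [ 0.5557 -0.3317  0.2119] [-3.136e+00 -1.000e-03  1.581e+00]
tray 484 300 8.5 [ 0.4649 -0.3292  0.083 ]
tray 482 251 9.0 [ 0.5557 -0.3314  0.083 ]
tray 458 240 5.8 [ 0.576  -0.2858  0.083 ]
stage 358 263 6.8 [ 0.5287 -0.0965  0.109 ]
wr 322 230 13.9 [ 0.557  -0.3321  0.083 ] [ 0.5569 -0.326   0.109 ]
wr 226 228 14.5 [ 0.4663 -0.3306  0.083 ] [ 0.4738 -0.3247  0.109 ]
wr 491 77 10.4 [ 0.6974 -0.1982  0.083 ] [ 0.6855 -0.2034  0.109 ]
wr 448 248 10.5 [ 0.6772 -0.3485  0.083 ] [ 0.667 -0.341  0.109]
```

Emit:
move_arm(motion=[0,0,0,0,0,0.35,0.55,0,0,0,0,0,0.4,0.55,0,0,0,0,0,0.35,0.55,0,0,0,0,0,0.25,0.55,0,0,0,0,0,0.11,0.55,0,0,0,0,0,0,0,0,0,0,0,0,0,0,0,0,0,0,0,0,0,0,0,0,0,0,0,0,0,0,0,0,0,0,0])

```text
time: 24.65
tool_pos: [0.5571, -0.3305, 0.0704]
ee_rot: [3.141, 0.003, 1.584]
wrist_force: [-0.6, 0.9, 4.4]
width: 0.0307
finger_force: 30.0
```

Emit:
move_arm(motion=[0,0,0,0,0,0,0,0,0,0,0,0,0,0,0,0,0,0,0,-0.2,0,0,0,0,0,0,-0.4,0,0,0,0,0,0,-0.4,0,0,0,0,0,0,-0.3,0])

```text
time: 25.15
tool_pos: [0.5564, -0.3302, 0.2006]
ee_rot: [-3.14, 0.002, 1.584]
wrist_force: [0.8, -0.3, -0.4]
width: 0.0309
finger_force: 30.0
```

Emit:
move_arm(motion=[0,0,0,0.38,-0.03,0,0,0,0,0,0.38,-0.03,0,0,0,0,0,0.38,-0.03,0,0,0,0,0,0.38,-0.03,0,0,0,0,0,0.39,-0.03,0,0,0,0,0,0.39,-0.03,0,0,0,0,0,0.39,-0.03,0,0,0,0,0,0.39,-0.03,0,0,0,0,0,0,0,0,0])

```text
time: 25.9
tool_pos: [0.5272, -0.0156, 0.1979]
ee_rot: [-3.138, -0.004, 1.591]
wrist_force: [-0.5, 0.1, -0.6]
width: 0.0308
finger_force: 30.0
```

Emit:
move_arm(motion=[0,0,0,0,0,0.35,0,0,0,0,0,0,0.35,0,0,0,0,0,0,0.2,0,0,0,0,0,0,0.1,0,0,0,0,0,0,0.04,0,0,0,0,0,0,0,0,0,0,0,0,0,0,0])

```text
time: 26.48
tool_pos: [0.5275, -0.0225, 0.0951]
ee_rot: [-3.137, 0.0, 1.583]
wrist_force: [-3.9, 0.2, 6.7]
width: 0.0312
finger_force: 30.0
```

Emit:
move_arm(motion=[0,0,0,0,0,0,0.55,0,0,0,0,0,0,0.55,0,0,0,0,0,0,0.55,0,0,0,0,0,-0.1,0.55,0,0,0,0,0,-0.35,0.55,0,0,0,0,0,-0.4,0.55,0,0,0,0,0,-0.35,0.55,0,0,0,-0.38,-0.08,0,0.55,0,0,0,-0.38,-0.08,0,0.55,0,0,0,-0.38,-0.08,0,0.55,0,0,0,-0.38,-0.08,0,0.55,0,0,0,-0.38,-0.08,0,0.55])

```text
time: 27.48
tool_pos: [0.4903, -0.2143, 0.2143]
ee_rot: [-3.139, 0.001, 1.584]
wrist_force: [-0.1, 0.6, -0.1]
width: 0.0521
finger_force: 0.0
```

Emit:
move_arm(motion=[0,0,0,-0.38,-0.08,0,0.55,0,0,0,-0.38,-0.09,0,0.55,0,0,0,-0.4,-0.09,0,0.55,0,0,0,0,0,0,0.55,0,0,0,0,0,0,0.55])

```text
time: 27.9
tool_pos: [0.4654, -0.331, 0.2133]
ee_rot: [-3.137, -0.0, 1.58]
wrist_force: [-0.2, 1.1, 0.1]
width: 0.0516
finger_force: 0.0
```

```bash
python3 vl.py 11
```

```text
27.9 [ 0.4654 -0.331   0.2133] [-3.137 -0.     1.58 ]
tray 484 300 8.9 [ 0.4643 -0.3304  0.083 ]
stage 359 263 6.7 [ 0.5287 -0.0971  0.109 ]
stage 319 264 6.8 [ 0.5269 -0.0252  0.109 ]
wr 320 228 15.8 [ 0.4648 -0.3292  0.083 ] [ 0.4649 -0.3233  0.109 ]
wr 83 176 14.7 [ 0.2496 -0.2837  0.083 ] [ 0.2677 -0.2816  0.109 ]
wr 160 68 12.8 [ 0.3287 -0.1931  0.083 ] [ 0.3402 -0.1986  0.109 ]
wr 111 249 12.8 [ 0.2653 -0.3524  0.083 ] [ 0.2821 -0.3446  0.109 ]
```

Emit:
move_arm(motion=[0,0,0,0,0,0.35,0.55,0,0,0,0,0,0.4,0.55,0,0,0,0,0,0.35,0.55,0,0,0,0,0,0.25,0.55,0,0,0,0,0,0.11,0.55,0,0,0,0,0,0,0,0,0,0,0,0,0,0,0,0,0,0,0,0,0,0,0,0,0,0,0,0,0,0,0,0,0,0,0])

```text
time: 28.83
tool_pos: [0.467, -0.3299, 0.0702]
ee_rot: [-3.141, 0.003, 1.584]
wrist_force: [-0.4, 1.0, 3.3]
width: 0.0311
finger_force: 30.0
```

Emit:
move_arm(motion=[0,0,0,0,0,0,0,0,0,0,0,0,0,0,0,0,0,0,0,-0.2,0,0,0,0,0,0,-0.4,0,0,0,0,0,0,-0.4,0,0,0,0,0,0,-0.3,0])

```text
time: 29.33
tool_pos: [0.4663, -0.3293, 0.2006]
ee_rot: [-3.139, 0.002, 1.584]
wrist_force: [0.4, -0.9, -1.3]
width: 0.031
finger_force: 30.0
```

Emit:
move_arm(motion=[0,0,0,0.37,0.07,0,0,0,0,0,0.37,0.07,0,0,0,0,0,0.37,0.07,0,0,0,0,0,0.37,0.07,0,0,0,0,0,0.37,0.07,0,0,0,0,0,0.38,0.07,0,0,0,0,0,0.38,0.07,0,0,0,0,0,0.38,0.07,0,0,0,0,0,0.38,0.06,0,0,0,0,0,0.38,0.06,0,0,0,0,0,0,0,0,0,0,0,0,0,0,0,0])

```text
time: 30.33
tool_pos: [0.529, 0.0487, 0.1969]
ee_rot: [-3.137, 0.0, 1.588]
wrist_force: [-0.1, -0.5, -1.1]
width: 0.0314
finger_force: 30.0
```

Emit:
move_arm(motion=[0,0,0,0,0,0.35,0,0,0,0,0,0,0.35,0,0,0,0,0,0,0.2,0,0,0,0,0,0,0.1,0,0,0,0,0,0,0.04,0,0,0,0,0,0,0,0,0,0,0,0,0,0,0])

```text
time: 30.92
tool_pos: [0.5284, 0.0455, 0.095]
ee_rot: [-3.137, 0.001, 1.582]
wrist_force: [-4.4, -0.7, 5.2]
width: 0.031
finger_force: 30.0
```

Emit:
move_arm(motion=[0,0,0,0,0,0,0.55,0,0,0,0,0,0,0.55,0,0,0,0,0,0,0.55,0,0,0,0,0,-0.1,0.55,0,0,0,0,0,-0.35,0.55,0,0,0,0,0,-0.4,0.55,0,0,0,0,0,-0.35,0.4,0,0,0,0.05,-0.35,0,0.4,0,0,0,0.05,-0.35,0,0.4,0,0,0,0,0,0,0.4,0,0,0,0,0,0,0.4,0,0,0,0,0,0,0.4])

```text
time: 31.92
tool_pos: [0.4597, 0.056, 0.214]
ee_rot: [-3.139, 0.0, 1.584]
wrist_force: [0.7, 0.4, 0.1]
width: 0.0378
finger_force: 0.0
```

```bash
python3 vl.py 12
python3 - <<'E'
from h import *
im,c=load('w12'); print(px(c,[.459,.09,.058]),px(c,[.436,.017,.036]))
u,v=px(c,[.449,.055,.04]).astype(int); print(u,v)
y0=max(0,v-75);x0=max(0,u-100); cr=im[y0:y0+150,x0:x0+200]; print(x0,y0)
cv2.imwrite('pics/w12b.png',np.clip(cv2.resize(cr,None,fx=4,fy=4,interpolation=cv2.INTER_CUBIC).astype(float)*1.3,0,255).astype(np.uint8)[:,:,::-1])
E
```

```text
31.9167 [0.4597 0.056  0.214 ] [-3.139  0.     1.584]
stage 358 262 6.7 [ 0.5293 -0.0965  0.109 ]
stage 319 263 6.7 [ 0.5275 -0.0258  0.109 ]
wr 397 250 15.4 [0.5332 0.0345 0.083 ] [0.527  0.0422 0.109 ]
[320.39011362 188.34548813] [298.77269337 252.31157018]
310 219
210 144
```

View pics/w12b.png

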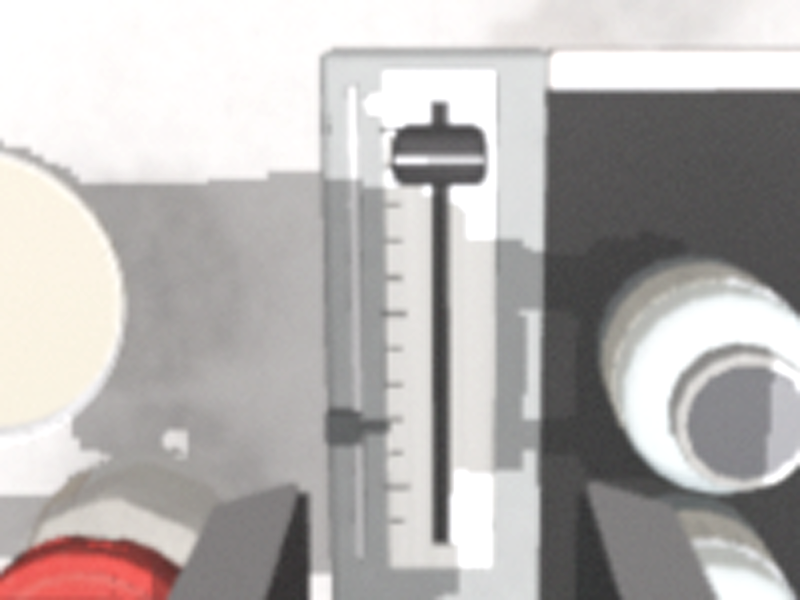

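The cap's white line is at crop (440,159) and the index pointer tip at (380,427); the clip's pointer sits right of the clip body.

Run:
```python
from h import *
im,c=load('w12'); f=lambda u,v,z:pt(c,210+u/4-.4,144+v/4-.4,z).round(4)
print('cap',f(440,159,.058),'cap edges',f(440,125,.058),f(440,187,.058)); print('idx',f(375,427,.033),f(375,427,.036),'track',f(440,103,.032),f(440,542,.032))
print(f(345,427,.036),'deck front',f(325,300,.03))
```

```text
cap [0.4582 0.0949 0.058 ] cap edges [0.4581 0.1031 0.058 ] [0.4582 0.088  0.058 ]
idx [0.4409 0.0184 0.033 ] [0.4411 0.0193 0.036 ] track [0.4579 0.107  0.032 ] [ 0.4594 -0.0158  0.032 ]
[0.4328 0.0192 0.036 ] deck front [0.4271 0.0536 0.03  ]
```

Emit:
move_arm(motion=[0,0,0,0.39,-0.02,0,0.4,0,0,0,0,0,0.4,0.4,0,0,0,0,0,0.4,0.4,0,0,0,0,0,0.4,0.4,0,0,0,0,0,0.3,0.4,0,0,0,0,0,0.15,0.4,0,0,0,0,0,0.07,0.4,0,0,0,0,0,0,0.4,0,0,0,0,0,0,0,0,0,0,0,0,0,0,0,0,0,0,0,0,0,0,0,0,0,0,0,0])

```text
time: 33.02
tool_pos: [0.4581, 0.0951, 0.0434]
ee_rot: [3.141, -0.0, 1.584]
wrist_force: [1.9, -0.0, 0.4]
width: 0.0235
finger_force: 30.0
```

Emit:
move_arm(motion=[0,0,0,0,0,0,0,0,0,0,0,0,0,0])

```text
time: 33.18
tool_pos: [0.458, 0.0951, 0.0433]
ee_rot: [3.141, -0.0, 1.584]
wrist_force: [3.5, 0.3, 4.2]
width: 0.0237
finger_force: 30.0
```

Emit:
move_arm(motion=[0,0,0,-0.1,0,0,0,0,0,0,-0.1,0,0,0,0,0,0,-0.1,0,0,0,0,0,0,-0.1,0,0,0,0,0,0,-0.1,0,0,0,0,0,0,-0.1,0,0,0,0,0,0,-0.1,0,0,0,0,0,0,-0.062,0,0,0,0,0,0,0,0,0,0,0,0,0,0,0,0,0,0])

```text
invalid input
```

Emit:
move_arm(motion=[0,0,0,0,0,0,0.4,0,0,0,0,0,0,0.4,0,0,0,0,0,0,0.4,0,0,0,0,0,-0.1,0.4,0,0,0,0,0,-0.4,0.4,0,0,0,0,0,-0.4,0.4,0,0,0,0,0,-0.4,0.4,0,0,0,0,0,-0.4,0.4,0,0,0,0.39,0,0,0.4,0,0,0,0,0,0,0.4,0,0,0,0,0,0,0.4])

```text
time: 34.1
tool_pos: [0.4557, 0.135, 0.2121]
ee_rot: [-3.137, -0.0, 1.587]
wrist_force: [-0.1, -0.5, 0.0]
width: 0.0377
finger_force: 0.0
```

```bash
python3 vl.py 13
python3 - <<'E'
from h import *
im,c=load('w13'); u,v=px(c,[.449,.03,.04]).astype(int); y0=max(0,v-75);x0=max(0,u-100); cr=im[y0:y0+150,x0:x0+200]; print(x0,y0)
cv2.imwrite('pics/w13b.png',np.clip(cv2.resize(cr,None,fx=4,fy=4,interpolation=cv2.INTER_CUBIC).astype(float)*1.3,0,255).astype(np.uint8)[:,:,::-1])
E
```

```text
34.1 [0.4557 0.135  0.2121] [-3.137 -0.     1.587]
stage 358 262 6.7 [ 0.5293 -0.0965  0.109 ]
stage 320 264 6.9 [ 0.5269 -0.027   0.109 ]
stage 281 264 6.1 [0.5262 0.043  0.109 ]
214 234
```

View pics/w13b.png

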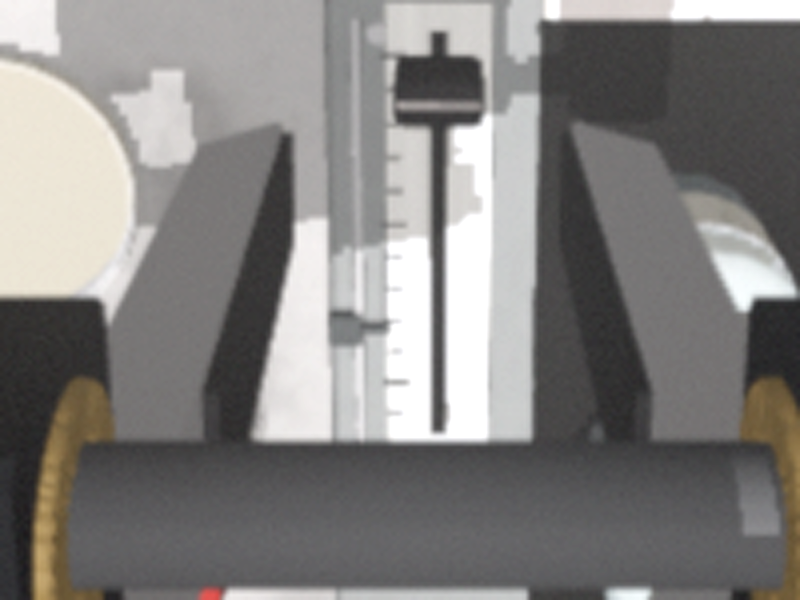

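The slide call was refused, so the cap is still at off: white line at (440,105), pointer at (375,326). I'll re-grip it.

Run:
```python
from h import *
im,c=load('w13'); f=lambda u,v,z:pt(c,214+u/4-.4,234+v/4-.4,z).round(4)
print('cap',f(440,105,.058),'idx',f(375,326,.033),f(375,326,.036))
```

```text
cap [0.4582 0.0949 0.058 ] idx [0.4407 0.019  0.033 ] [0.4408 0.0206 0.036 ]
```

Emit:
move_arm(motion=[0,0,0,-0.39,0,0,0.4,0,0,0,0,0,0.4,0.4,0,0,0,0,0,0.4,0.4,0,0,0,0,0,0.4,0.4,0,0,0,0,0,0.3,0.4,0,0,0,0,0,0.2,0.4,0,0,0,0,0,0,0.4,0,0,0,0,0,0,0,0,0,0,0,0,0,0,0,0,0,0,0,0,0,0,0,0,0,0,0,0,0,0,0,0,0,0,0])

```text
time: 35.2
tool_pos: [0.458, 0.0947, 0.043]
ee_rot: [3.141, 0.0, 1.584]
wrist_force: [5.0, -1.9, -3.4]
width: 0.0239
finger_force: 30.0
```

Emit:
move_arm(motion=[0,0,0,-0.1,0,0,0,0,0,0,-0.1,0,0,0,0,0,0,-0.1,0,0,0,0,0,0,-0.1,0,0,0,0,0,0,-0.1,0,0,0,0,0,0,-0.1,0,0,0,0,0,0,-0.1,0,0,0,0,0,0,-0.055,0,0,0,0,0,0,0,0,0,0,0,0,0,0,0,0,0])

```text
time: 36.03
tool_pos: [0.4591, 0.0188, 0.0429]
ee_rot: [3.14, 0.001, 1.583]
wrist_force: [5.2, -0.8, -3.9]
width: 0.0239
finger_force: 30.0
```

Emit:
move_arm(motion=[0,0,0,0,0,0,0.4,0,0,0,0,0,0,0.4,0,0,0,0,0,0,0.4,0,0,0,0,0,-0.1,0.4,0,0,0,0,0,-0.4,0.4,0,0,0,0,0,-0.4,0.4,0,0,0,0,0,-0.4,0.4,0,0,0,0,0,-0.4,0.4,0,0,0,0.37,0,0,0.4,0,0,0,0,0,0,0.4,0,0,0,0,0,0,0.4])

```text
time: 36.95
tool_pos: [0.457, 0.0576, 0.2128]
ee_rot: [-3.139, -0.0, 1.587]
wrist_force: [-0.9, 0.3, -1.0]
width: 0.0374
finger_force: 0.0
```

```bash
python3 vl.py 14
python3 - <<'E'
from h import *
im,c=load('w14'); g=cv2.cvtColor(np.ascontiguousarray(im),cv2.COLOR_RGB2GRAY).astype(int)
# cap centre line: dark cap with bright line; print profile along the track column x=.458 at z=.058, and pointer profile at x=.441
for x,z in((.452,.058),(.464,.058),(.441,.033)):
    print(x,[(round(y*1000),int(g[tuple(np.round(px(c,[x,y,z])).astype(int)[::-1])])) for y in np.arange(.004,.036,.001)])
E
```

```text
36.95 [0.457  0.0576 0.2128] [-3.139 -0.     1.587]
stage 319 263 6.8 [ 0.5275 -0.0258  0.109 ]
stage 358 263 7.3 [ 0.5281 -0.0953  0.109 ]
wr 402 253 15.8 [0.5337 0.0339 0.083 ] [0.5271 0.0418 0.109 ]
0.452 [(4, 170), (5, 170), (6, 170), (7, 170), (8, 170), (9, 170), (10, 168), (11, 170), (12, 167), (13, 128), (14, 72), (15, 51), (16, 48), (17, 75), (18, 142), (19, 127), (20, 73), (21, 73), (22, 54), (23, 51), (24, 51), (25, 49), (26, 48), (27, 45), (28, 44), (29, 45), (30, 44), (31, 61), (32, 124), (33, 161), (34, 171), (35, 172)]
0.464 [(4, 219), (5, 219), (6, 219), (7, 219), (8, 219), (9, 219), (10, 218), (11, 219), (12, 215), (13, 171), (14, 89), (15, 51), (16, 50), (17, 73), (18, 142), (19, 142), (20, 124), (21, 71), (22, 55), (23, 55), (24, 53), (25, 50), (26, 48), (27, 46), (28, 48), (29, 46), (30, 46), (31, 60), (32, 124), (33, 161), (34, 161), (35, 173)]
0.441 [(4, 118), (5, 117), (6, 119), (7, 119), (8, 117), (9, 118), (10, 118), (11, 118), (12, 119), (13, 119), (14, 119), (15, 119), (16, 117), (17, 95), (18, 80), (19, 75), (20, 101), (21, 116), (22, 116), (23, 117), (24, 117), (25, 119), (26, 119), (27, 118), (28, 117), (29, 119), (30, 119), (31, 118), (32, 118), (33, 118), (34, 118), (35, 118)]
```

Emit:
move_arm(motion=[0,0,0,0,0,0,0.4,0,0,0,0,0,0,0.4,0,0,0,0,0,0,0.4,0,0,0,0,0,0,0.4,0,0,0,0,0,0,0.4,0,0,0,0,0,0,0.4,0,0,0,0,0,0,0.4,0,0,0,0,0,0,0.4,0,0,0,0,0,0,0.4,0,0,0,0,0,0,0.4,0,0,0,0,0,0,0.4,0,0,0,0,0,0,0.4])

```text
time: 38.05
tool_pos: [0.4571, 0.0565, 0.2114]
ee_rot: [-3.137, -0.0, 1.584]
wrist_force: [-0.2, 0.6, 0.8]
width: 0.0376
finger_force: 0.0
```

Emit:
move_arm(motion=[0,0,0,0,0,0,0.4,0,0,0,0,0,0,0.4,0,0,0,0,0,0,0.4,0,0,0,0,0,0,0.4,0,0,0,0,0,0,0.4,0,0,0,0,0,0,0.4,0,0,0,0,0,0,0.4,0,0,0,0,0,0,0.4,0,0,0,0,0,0,0.4,0,0,0,0,0,0,0.4,0,0,0,0,0,0,0.4,0,0,0,0,0,0,0.4])

```text
time: 39.05
tool_pos: [0.4571, 0.0565, 0.2114]
ee_rot: [-3.137, -0.0, 1.584]
wrist_force: [0.5, 0.8, -0.0]
width: 0.0377
finger_force: 0.0
```

Emit:
move_arm(motion=[0,0,0,0,0,0,0.4,0,0,0,0,0,0,0.4,0,0,0,0,0,0,0.4,0,0,0,0,0,0,0.4,0,0,0,0,0,0,0.4,0,0,0,0,0,0,0.4,0,0,0,0,0,0,0.4,0,0,0,0,0,0,0.4,0,0,0,0,0,0,0.4,0,0,0,0,0,0,0.4,0,0,0,0,0,0,0.4,0,0,0,0,0,0,0.4])

```text
time: 40.05
tool_pos: [0.4571, 0.0565, 0.2114]
ee_rot: [-3.137, -0.0, 1.584]
wrist_force: [0.5, 0.7, -0.6]
width: 0.0378
finger_force: 0.0
```

Emit:
move_arm(motion=[0,0,0,0,0,0,0.4,0,0,0,0,0,0,0.4,0,0,0,0,0,0,0.4,0,0,0,0,0,0,0.4,0,0,0,0,0,0,0.4,0,0,0,0,0,0,0.4,0,0,0,0,0,0,0.4,0,0,0,0,0,0,0.4,0,0,0,0,0,0,0.4,0,0,0,0,0,0,0.4,0,0,0,0,0,0,0.4,0,0,0,0,0,0,0.4])

```text
time: 41.05
tool_pos: [0.4571, 0.0565, 0.2114]
ee_rot: [-3.137, -0.0, 1.584]
wrist_force: [-0.5, -0.4, -1.0]
width: 0.0377
finger_force: 0.0
```

Emit:
move_arm(motion=[0,0,0,0,0,0,0.4,0,0,0,0,0,0,0.4,0,0,0,0,0,0,0.4,0,0,0,0,0,0,0.4,0,0,0,0,0,0,0.4,0,0,0,0,0,0,0.4,0,0,0,0,0,0,0.4,0,0,0,0,0,0,0.4,0,0,0,0,0,0,0.4,0,0,0,0,0,0,0.4,0,0,0,0,0,0,0.4,0,0,0,0,0,0,0.4])

```text
time: 42.05
tool_pos: [0.4571, 0.0565, 0.2114]
ee_rot: [-3.137, -0.0, 1.584]
wrist_force: [-0.2, -0.2, 0.4]
width: 0.0373
finger_force: 0.0
```

```bash
python3 vl.py 15; python3 ang.py s15
```

```text
42.05 [0.4571 0.0565 0.2114] [-3.137 -0.     1.584]
stage 358 263 7.2 [ 0.5281 -0.0965  0.109 ]
stage 320 264 7.3 [ 0.5269 -0.0264  0.109 ]
wr 401 252 15.8 [0.5335 0.0339 0.083 ] [0.527  0.0418 0.109 ]
0.7917766571044922 -6 -1
0.6614545583724976 -5 0
```

Emit:
move_arm(motion=[0,0,0,-0.37,0.01,0,0.4,0,0,0,0,0,0.4,0.4,0,0,0,0,0,0.4,0.4,0,0,0,0,0,0.4,0.4,0,0,0,0,0,0.3,0.4,0,0,0,0,0,0.2,0.4,0,0,0,0,0,0,0.4,0,0,0,0,0,0,0,0,0,0,0,0,0,0,0,0,0,0,0,0,0,0,0,0,0,0,0,0,0,0,0,0,0,0,0])

```text
time: 43.2
tool_pos: [0.4591, 0.0195, 0.0425]
ee_rot: [-3.14, 0.0, 1.584]
wrist_force: [3.1, 0.0, 0.0]
width: 0.0233
finger_force: 30.0
```

Emit:
move_arm(motion=[0,0,0,0.1,0,0,0,0,0,0,0.1,0,0,0,0,0,0,0.1,0,0,0,0,0,0,0.1,0,0,0,0,0,0,0.1,0,0,0,0,0,0,0.1,0,0,0,0,0,0,0.1,0,0,0,0,0,0,0.055,0,0,0,0,0,0,0,0,0,0,0,0,0,0,0,0,0])

```text
time: 44.03
tool_pos: [0.4579, 0.0972, 0.0424]
ee_rot: [-3.14, -0.003, 1.585]
wrist_force: [5.4, 1.0, 4.5]
width: 0.0239
finger_force: 30.0
```

Emit:
move_arm(motion=[0,0,0,0,0,0,0.4,0,0,0,0,0,0,0.4,0,0,0,0,0,0,0.4,0,0,0,0,0,-0.1,0.4,0,0,0,0,0,-0.4,0.4,0,0,0,0,0,-0.4,0.4,0,0,0,0,0,-0.4,0.4,0,0,0,0,0,-0.4,0.55,0,0,0,-0.26,0.35,0,0.55,0,0,0,-0.26,0.35,0,0.55,0,0,0,0,0,0,0.55,0,0,0,0,0,0,0.55])

```text
time: 45.03
tool_pos: [0.525, 0.0452, 0.2097]
ee_rot: [-3.133, -0.001, 1.581]
wrist_force: [-0.6, 0.2, -0.8]
width: 0.0517
finger_force: 0.0
```

```bash
python3 vl.py 16
python3 - <<'E'
from h import *
for im,c in (load('w16'),load('t16')):
    g=cv2.cvtColor(np.ascontiguousarray(im),cv2.COLOR_RGB2GRAY).astype(int)
    print([(round(y*1000),int(g[tuple(np.round(px(c,[.452,y,.058])).astype(int)[::-1])])) for y in np.arange(.078,.11,.0015)])
E
```

```text
45.0333 [0.525  0.0452 0.2097] [-3.133e+00 -1.000e-03  1.581e+00]
stage 319 264 7.5 [ 0.5257 -0.0258  0.109 ]
stage 359 262 7.2 [ 0.5293 -0.0977  0.109 ]
wr 322 236 15.8 [0.5249 0.0394 0.083 ] [0.5249 0.046  0.109 ]
[(78, 236), (80, 238), (81, 235), (82, 211), (84, 214), (86, 238), (87, 237), (89, 233), (90, 188), (92, 61), (93, 61), (95, 72), (96, 208), (98, 180), (99, 75), (101, 76), (102, 61), (104, 86), (105, 224), (107, 238), (108, 238), (110, 237)]
[(78, 54), (80, 57), (81, 57), (82, 53), (84, 54), (86, 56), (87, 53), (89, 53), (90, 54), (92, 57), (93, 59), (95, 53), (96, 53), (98, 54), (99, 54), (101, 56), (102, 54), (104, 54), (105, 62), (107, 68), (108, 71), (110, 60)]
```

Emit:
move_arm(motion=[0,0,0,0,0.015,0.35,0.55,0,0,0,0,0,0.4,0.55,0,0,0,0,0,0.25,0.55,0,0,0,0,0,0.18,0.55,0,0,0,0,0,0,0,0,0,0,0,0,0,0,0,0,0,0,0,0,0,0,0,0,0,0,0,0,0,0,0,0,0,0,0,0,0,0,0,0,0,0])

```text
time: 45.97
tool_pos: [0.527, 0.0465, 0.0953]
ee_rot: [-3.14, -0.0, 1.584]
wrist_force: [-1.8, 1.0, 4.8]
width: 0.0308
finger_force: 30.0
```

Emit:
move_arm(motion=[0,0,0,0,0,0,0,0,0,0,0,0,0,0,0,0,0,0,0,-0.2,0,0,0,0,0,0,-0.4,0,0,0,0,0,0,-0.4,0,0,0,0,0,0,-0.3,0])

```text
time: 46.47
tool_pos: [0.5271, 0.0461, 0.2262]
ee_rot: [-3.14, 0.0, 1.584]
wrist_force: [0.3, -0.1, -0.4]
width: 0.0306
finger_force: 30.0
```

Emit:
move_arm(motion=[0,0,0,-0.37,-0.07,0,0,0,0,0,-0.37,-0.07,0,0,0,0,0,-0.37,-0.07,0,0,0,0,0,-0.37,-0.07,0,0,0,0,0,-0.37,-0.07,0,0,0,0,0,-0.38,-0.07,0,0,0,0,0,-0.38,-0.06,0,0,0,0,0,-0.38,-0.06,0,0,0,0,0,-0.38,-0.06,0,0,0,0,0,-0.38,-0.06,0,0,0,0,0,0,0,0,0,0,0,0,0,0,0,0])

```text
time: 47.47
tool_pos: [0.4647, -0.3314, 0.2223]
ee_rot: [-3.136, -0.001, 1.58]
wrist_force: [-1.1, 0.5, -0.8]
width: 0.0312
finger_force: 30.0
```

Emit:
move_arm(motion=[0,0,0,0,0,0.4,0,0,0,0,0,0,0.4,0,0,0,0,0,0,0.4,0,0,0,0,0,0,0.2,0,0,0,0,0,0,0.1,0,0,0,0,0,0,0.05,0,0,0,0,0,0,0,0,0,0,0,0,0,0,0])

```text
time: 48.13
tool_pos: [0.4661, -0.3293, 0.07]
ee_rot: [-3.14, 0.002, 1.585]
wrist_force: [-0.2, -0.2, -0.8]
width: 0.0313
finger_force: 30.0
```

Emit:
move_arm(motion=[0,0,0,0,0,0.015,0,0,0,0,0,0,0,0,0,0,0,0,0,0,0.55,0,0,0,0,0,0,0.55,0,0,0,0,0,0,0.55,0,0,0,0,0,-0.1,0.55,0,0,0,0,0,-0.35,0.55,0,0,0,0,0,-0.4,0.55,0,0,0,0,0,-0.4,0.55,0,0,0,0,0,-0.2,0.55])

```text
time: 48.97
tool_pos: [0.4668, -0.3307, 0.2184]
ee_rot: [3.14, 0.005, 1.584]
wrist_force: [0.9, -1.0, 0.8]
width: 0.0517
finger_force: 0.0
```

Emit:
move_arm(motion=[0,0,0,0.38,0.08,0,0.55,0,0,0,0.38,0.08,0,0.55,0,0,0,0.38,0.08,0,0.55,0,0,0,0.38,0.08,0,0.55,0,0,0,0.38,0.08,0,0.55,0,0,0,0.38,0.08,0,0.55,0,0,0,0.38,0.08,0,0.55,0,0,0,0.38,0.08,0,0.55,0,0,0,0,0,0,0.55,0,0,0,0,0,0,0.55,0,0,0,0,0,0,0.55])

```text
time: 49.88
tool_pos: [0.5255, -0.0252, 0.2119]
ee_rot: [-3.137, 0.001, 1.584]
wrist_force: [0.1, 0.4, -0.2]
width: 0.0519
finger_force: 0.0
```

```bash
python3 vl.py 17
```

```text
49.8833 [ 0.5255 -0.0252  0.2119] [-3.137e+00  1.000e-03  1.584e+00]
tray 486 300 6.8 [ 0.4656 -0.3342  0.083 ]
stage 300 271 5.9 [0.5128 0.0081 0.109 ]
wr 324 233 14.9 [ 0.5278 -0.0308  0.083 ] [ 0.5275 -0.0244  0.109 ]
```

Emit:
move_arm(motion=[0,0,0,0,0.01,0.35,0.55,0,0,0,0,0,0.4,0.55,0,0,0,0,0,0.25,0.55,0,0,0,0,0,0.17,0.55,0,0,0,0,0,0,0,0,0,0,0,0,0,0,0,0,0,0,0,0,0,0,0,0,0,0,0,0,0,0,0,0,0,0,0,0,0,0,0,0,0,0])

```text
time: 50.82
tool_pos: [0.5274, -0.0253, 0.0967]
ee_rot: [-3.141, 0.001, 1.584]
wrist_force: [1.6, -0.7, 3.5]
width: 0.0309
finger_force: 30.0
```

Emit:
move_arm(motion=[0,0,0,0,0,0,0,0,0,0,0,0,0,0,0,0,0,0,0,-0.2,0,0,0,0,0,0,-0.4,0,0,0,0,0,0,-0.4,0,0,0,0,0,0,-0.3,0])

```text
time: 51.32
tool_pos: [0.5266, -0.0245, 0.2271]
ee_rot: [-3.138, -0.0, 1.584]
wrist_force: [0.9, 0.3, -0.9]
width: 0.0312
finger_force: 30.0
```

Emit:
move_arm(motion=[0,0,0,-0.38,0.03,0,0,0,0,0,-0.38,0.03,0,0,0,0,0,-0.38,0.03,0,0,0,0,0,-0.38,0.03,0,0,0,0,0,-0.38,0.03,0,0,0,0,0,-0.38,0.04,0,0,0,0,0,-0.38,0.04,0,0,0,0,0,-0.39,0.04,0,0,0,0,0,0,0,0,0,0,0,0,0,0,0,0])

```text
time: 52.15
tool_pos: [0.5569, -0.3309, 0.2221]
ee_rot: [-3.134, -0.003, 1.581]
wrist_force: [0.1, 1.0, -1.7]
width: 0.0311
finger_force: 30.0
```

Emit:
move_arm(motion=[0,0,0,0,0,0.4,0,0,0,0,0,0,0.4,0,0,0,0,0,0,0.4,0,0,0,0,0,0,0.2,0,0,0,0,0,0,0.1,0,0,0,0,0,0,0.05,0,0,0,0,0,0,0,0,0,0,0,0,0,0,0])

```text
time: 52.82
tool_pos: [0.5578, -0.3284, 0.071]
ee_rot: [-3.139, 0.001, 1.585]
wrist_force: [-0.1, 0.5, -0.6]
width: 0.031
finger_force: 30.0
```

Emit:
move_arm(motion=[0,0,0,0,0,0.015,0,0,0,0,0,0,0,0,0,0,0,0,0,0,0.55,0,0,0,0,0,0,0.55,0,0,0,0,0,0,0.55,0,0,0,0,0,-0.1,0.55,0,0,0,0,0,-0.35,0.55,0,0,0,0,0,-0.4,0.55,0,0,0,0,0,-0.4,0.55,0,0,0,0,0,-0.2,0.55])

```text
time: 53.65
tool_pos: [0.5588, -0.3304, 0.2198]
ee_rot: [3.139, 0.005, 1.584]
wrist_force: [-0.1, 0.1, 1.0]
width: 0.0514
finger_force: 0.0
```

Emit:
move_arm(motion=[0,0,0,0.38,-0.04,0,0.55,0,0,0,0.39,-0.04,0,0.55,0,0,0,0.39,-0.04,0,0.55,0,0,0,0.39,-0.04,0,0.55,0,0,0,0.39,-0.04,0,0.55,0,0,0,0.39,-0.05,0,0.55,0,0,0,0,0,0,0.55,0,0,0,0,0,0,0.55,0,0,0,0,0,0,0.55])

```text
time: 54.4
tool_pos: [0.5296, -0.0972, 0.2135]
ee_rot: [-3.138, 0.001, 1.584]
wrist_force: [0.5, 0.7, 0.1]
width: 0.0517
finger_force: 0.0
```

```bash
python3 vl.py 18
```

```text
54.4 [ 0.5296 -0.0972  0.2135] [-3.138e+00  1.000e-03  1.584e+00]
tray 486 300 6.7 [ 0.4656 -0.3342  0.083 ]
stage 362 268 6.4 [ 0.5198 -0.103   0.109 ]
wr 320 232 14.9 [ 0.5292 -0.1015  0.083 ] [ 0.5292 -0.0953  0.109 ]
```

Emit:
move_arm(motion=[0,0,0,0.01,0,0.35,0.55,0,0,0,0,0,0.4,0.55,0,0,0,0,0,0.25,0.55,0,0,0,0,0,0.18,0.55,0,0,0,0,0,0,0,0,0,0,0,0,0,0,0,0,0,0,0,0,0,0,0,0,0,0,0,0,0,0,0,0,0,0,0,0,0,0,0,0,0,0])

```text
time: 55.33
tool_pos: [0.5302, -0.0963, 0.097]
ee_rot: [-3.141, 0.001, 1.584]
wrist_force: [-1.2, -0.3, 2.5]
width: 0.0309
finger_force: 30.0
```

Emit:
move_arm(motion=[0,0,0,0,0,0,0,0,0,0,0,0,0,0,0,0,0,0,0,-0.2,0,0,0,0,0,0,-0.4,0,0,0,0,0,0,-0.4,0,0,0,0,0,0,-0.3,0])

```text
time: 55.83
tool_pos: [0.5296, -0.0955, 0.2275]
ee_rot: [-3.138, 0.0, 1.584]
wrist_force: [0.4, -0.5, -1.4]
width: 0.0312
finger_force: 30.0
```

Emit:
move_arm(motion=[0,0,0,-0.33,0.05,0,0,0,0,0,-0.33,0.05,0,0,0,0,0,-0.33,0.05,0,0,0,0,0,-0.33,0.05,0,0,0,0,0,-0.33,0.05,0,0,0,0,0,0,0,0,0,0,0,0,0,0,0,0])

```text
time: 56.42
tool_pos: [0.5561, -0.2615, 0.2231]
ee_rot: [-3.134, -0.002, 1.581]
wrist_force: [0.8, 0.4, -0.6]
width: 0.0311
finger_force: 30.0
```

```bash
python3 vl.py 19
```

```text
56.4167 [ 0.5561 -0.2615  0.2231] [-3.134e+00 -2.000e-03  1.581e+00]
tray 470 240 9.0 [ 0.5769 -0.3084  0.083 ]
wr 474 162 15.8 [ 0.6962 -0.198   0.083 ] [ 0.6849 -0.1974  0.109 ]
wr 88 150 11.7 [ 0.34   -0.1921  0.083 ] [ 0.3576 -0.192   0.109 ]
wr 121 150 15.8 [ 0.371  -0.1909  0.083 ] [ 0.386  -0.1908  0.109 ]
```

```bash
cat > tm.py <<'E'
from h import *
import sys
a,c=load('t9'); b,_=load(sys.argv[1]); g=lambda i:cv2.cvtColor(np.ascontiguousarray(i),cv2.COLOR_RGB2GRAY)
for n,(u,v) in dict(v1=(446,249),v2=(481,251),v3=(484,300)).items():
    t=g(a)[v-12:v+13,u-12:u+13]; roi=g(b)[225:335,408:500]; r=cv2.matchTemplate(roi,t,cv2.TM_CCOEFF_NORMED)
    out=[]
    for _ in range(3):
        _,m,_,l=cv2.minMaxLoc(r); x,y=l[0]+12+408,l[1]+12+225; out.append((round(m,2),x,y,pt(c,x,y,.083)[:2].round(3).tolist())); cv2.circle(r,l,9,-1,-1)
    print(n,out)
E
python3 tm.py t18
```

```text
v1 [(0.35, 455, 237, [0.581, -0.281]), (0.33, 449, 267, [0.525, -0.267]), (0.32, 441, 286, [0.49, -0.251])]
v2 [(0.39, 440, 287, [0.488, -0.249]), (0.39, 432, 314, [0.438, -0.233]), (0.39, 435, 305, [0.455, -0.239])]
v3 [(0.44, 440, 286, [0.49, -0.25]), (0.44, 433, 310, [0.446, -0.235]), (0.43, 436, 300, [0.464, -0.241])]
```

Run:
```python
from h import *
for n in('w19','w18'):
    im,c=load(n); g=cv2.cvtColor(np.ascontiguousarray(im),cv2.COLOR_RGB2GRAY)
    for k,X in dict(v1=[.558,-.262,.083],v2=[.557,-.33,.083],v3=[.466,-.331,.083]).items(): print(n,k,px(c,X).round(),end=' ')
    print()
im,c=load('t18'); g=cv2.cvtColor(np.ascontiguousarray(im),cv2.COLOR_RGB2GRAY)
print(g[228:332:5,412:496:5]); print('ref'); im,c=load('t9'); print(cv2.cvtColor(np.ascontiguousarray(im),cv2.COLOR_RGB2GRAY)[228:332:5,412:496:5])
```

```text
w19 v1 [323. 228.] w19 v2 [321. 293.] w19 v3 [232. 292.] 
w18 v1 [346. 379.] w18 v2 [343. 432.] w18 v3 [261. 432.] 
[[ 71  70  74  70  72  75  79  76  83  81  79  80  34  70  87  86  82]
 [ 66  68  69  72  71  68  75  76  76  73  76  70  32  85  86  85  87]
 [ 64  65  64  66  66  72  70  69  72  75  76  48  40  88  87  85  80]
 [ 54  55  61  62  64  66  65  65  68  70  69  24  66  85  86  85  84]
 [ 53  49  55  60  57  58  59  59  62  64  52  31  78  86  83  88 141]
 [ 42  46  48  53  51  56  58  60  61  59  27  31  87  86  85  84 168]
 [ 43  35  37  42  45  44  44  51  56  33  34  59  89  86  83  80 163]
 [140 108 196 155  77  40  38  42  39  22  23  77  87  82  88  74 168]
 [138 111 199 199 197 131  24  29  31  32  25  84  85  87  85 143 169]
 [168 115 200 200 196  52  25  31  29  24  45  85  86  85  84 161 168]
 [178 130 200 202 194  27  24  26  23  16  72  87  84  81 112 166 170]
 [177 133 203 202 167  26  27  29  21  30  83  86  81  87 167 166 162]
 [180 142 201 201  91  25  25  23  26  37  84  84  84  84 180 157 167]
 [175 140 201 200  37  28  24  21  26  64  88  85  83  83 150
[... 1303 characters left out ...]
187 186 185 121 113 113 113 114 111 113 118 170 176 154 145]
 [162 128 187 185 160 114 115 112 111 111 113 103 104 143 159 146 155]
 [164 131 185 181 117 112 113 111 111 112  90  93 163 146 105 103 126]
 [162 130 188 151 119 111 113 110 112 114  75 110 167  97  67  66  99]
 [163 128 176 113 118 134 115 112 111 110  78 103 170  99  70  66 109]
 [163 129 122 115 126 183 118 112 111 114  98  85 145 167 132 134 122]
 [159 118 115 115 179 183 123 113 113 112 112 104 101 118 132 103 113]
 [145  86 119 157 188 185 175 114 111 114 110 109 112 112 110 101 132]
 [103  84 104 155 163 167 139 100 100 105 109 106 106 110 108 146 151]
 [ 99  95 148 153 154 161 103 100 102  95  82  84  87  94 112 140  72]]
```

Emit:
move_arm(motion=[0,0,0,-0.1,-0.25,-0.2,0,0,0,0,-0.1,-0.25,-0.2,0,0,0,0,-0.1,0,-0.2,0,0,0,0,0,0,0,0,0,0,0,0,0,0,0])

```text
time: 56.93
tool_pos: [0.508, -0.2901, 0.2867]
ee_rot: [-3.14, 0.001, 1.585]
wrist_force: [0.6, -0.5, -1.4]
width: 0.0307
finger_force: 30.0
```

```bash
python3 vl.py 20
python3 - <<'E'
from h import *
im,c=load('w20')
for k,X in dict(v1=[.558,-.262,.083],v2=[.557,-.33,.083],v3=[.466,-.331,.083]).items(): print(k,px(c,X).round(),end=' ')
E
```

```text
56.9333 [ 0.508  -0.2901  0.2867] [-3.140e+00  1.000e-03  1.585e+00]
tray 484 299 8.4 [ 0.4662 -0.3311  0.083 ]
tray 478 250 7.7 [ 0.5569 -0.3233  0.083 ]
wr 364 246 10.9 [ 0.5592 -0.3275  0.083 ] [ 0.5557 -0.3201  0.109 ]
wr 160 124 12.0 [ 0.3333 -0.1935  0.083 ] [ 0.3452 -0.1953  0.109 ]
wr 114 264 15.1 [ 0.2625 -0.3539  0.083 ] [ 0.2792 -0.3448  0.109 ]
wr 498 134 8.4 [ 0.6978 -0.1986  0.083 ] [ 0.6848 -0.2001  0.109 ]
wr 129 246 13.6 [ 0.2829 -0.3305  0.083 ] [ 0.2982 -0.3229  0.109 ]
wr 93 206 10.1 [ 0.2477 -0.284   0.083 ] [ 0.2653 -0.2796  0.109 ]
wr 286 250 11.3 [ 0.4669 -0.3326  0.083 ] [ 0.4697 -0.3249  0.109 ]
wr 127 41 10.6 [ 0.3075 -0.1142  0.083 ] [ 0.3211 -0.1213  0.109 ]
v1 [366. 190.] v2 [363. 249.] v3 [285. 248.]
```

Emit:
move_arm(motion=[0,0,0,0.14,0.25,0.2,0,0,0,0,0.14,0.25,0.2,0,0,0,0,0,0,0.4,0,0,0,0,0,0,0.4,0,0,0,0,0,0,0.4,0,0,0,0,0,0,0.3,0,0,0,0,0,0,0.15,0,0,0,0,0,0,0.1,0,0,0,0,0,0,0,0,0,0,0,0,0,0,0])

```text
time: 57.87
tool_pos: [0.5551, -0.2608, 0.0691]
ee_rot: [-3.134, -0.002, 1.585]
wrist_force: [-4.0, -0.5, 3.4]
width: 0.0308
finger_force: 30.0
```

Touching the tray floor; release, rise, retreat and check everything.

Emit:
move_arm(motion=[0,0,0,0,0,0,0.55,0,0,0,0,0,0,0.55,0,0,0,0,0,0,0.55,0,0,0,0,0,-0.1,0.55,0,0,0,0,0,-0.35,0.55,0,0,0,0,0,-0.4,0.55,0,0,0,0,0,-0.4,0.55,0,0,0,0,0,-0.4,0.55,0,0,0,0,0,-0.4,0.55,0,0,0,0.05,-0.35,0,0.55,0,0,0,0.05,-0.35,0,0.55,0,0,0,0,-0.35,0,0.55])

```text
time: 58.87
tool_pos: [0.4518, -0.2535, 0.2773]
ee_rot: [-3.14, 0.002, 1.585]
wrist_force: [0.1, -0.4, 0.3]
width: 0.0516
finger_force: 0.0
```

```bash
python3 vl.py 21; python3 ang.py s21
python3 - <<'E'
from h import *
t,c=load('t21'); print('jar',[(ce,pt(c,*ce,.085).round(3)) for ce,s in blobs(t,[0,120,40],[10,255,255],100)+blobs(t,[170,120,40],[180,255,255],100)])
print('wrist prediction',px(load('w21')[1],[.556,-.262,.083]))
a,_=load('s8'); b,_=load('s21'); g=lambda i:cv2.cvtColor(np.ascontiguousarray(i),cv2.COLOR_RGB2GRAY)
for u,v in((216,174),(240,265)):
    r=cv2.matchTemplate(g(b)[v-20:v+21,u-20:u+21],g(a)[v-8:v+9,u-8:u+9],cv2.TM_CCOEFF_NORMED); _,m,_,l=cv2.minMaxLoc(r); print('board corner shift',m,l[0]-12,l[1]-12)
E
```

```text
58.8667 [ 0.4518 -0.2535  0.2773] [-3.140e+00  2.000e-03  1.585e+00]
tray 486 299 9.8 [ 0.4662 -0.333   0.083 ]
tray 444 252 6.4 [ 0.5525 -0.2599  0.083 ]
tray 480 250 9.4 [ 0.5576 -0.3265  0.083 ]
wr 417 220 12.2 [ 0.5523 -0.2573  0.083 ] [ 0.5449 -0.2521  0.109 ]
wr 217 154 12.8 [ 0.3321 -0.1884  0.083 ] [ 0.34  -0.188  0.109]
wr 416 278 14.8 [ 0.5568 -0.3267  0.083 ] [ 0.549  -0.3167  0.109 ]
wr 338 280 13.2 [ 0.4661 -0.3305  0.083 ] [ 0.4647 -0.3202  0.109 ]
wr 147 238 9.7 [ 0.2453 -0.2826  0.083 ] [ 0.2592 -0.2756  0.109 ]
wr 556 170 8.2 [ 0.6972 -0.2001  0.083 ] [ 0.6796 -0.1989  0.109 ]
0.7943134307861328 -6 -1
0.8233951926231384 -6 -1
jar [(array([320.7, 350. ]), array([ 0.373, -0.03 ,  0.085]))]
wrist prediction [419.79660909 223.94069031]
board corner shift 0.9985747933387756 0 0
board corner shift 0.9971055388450623 0 0
```

```bash
python3 -c "
from bench import robot
print(robot.get_obs()['time']); print(robot.close_job())"
```

```text
59.0167
the job is handed in; nothing more can be done
None
```

I handed the job in at 59.0 s. The last camera checks put everything in its final place: panel near 110° with the board leaning on it, the three vials back in the tray, and the jar on the table. The dimmer was last checked right after I slid it back to off. No verdict came back.

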